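# Pack, check and close the setting-bar case

## Task

Put every aluminium setting bar on the bench into the open case, knob up and each flat on the floor of a lane of its own. Once they are all in, check that nothing stands above the rim: lay the straightedge flat across the rim, along the case's length and over the knobs, so that it bears on both end walls, and let go of it for a second. Then put it back flat on the bench, flush along the face of the aluminium profile that looks towards the case and about midway along it, close the case lid fully, and leave the other things on the bench where they are.

Things in the scene. Friction and masses are not known exactly. Their poses are not given: they have to be found in the camera images.
- case: Grey open instrument case, fixed, 140 mm (its x) by 212 mm (its y, its length) by 56 mm high; origin at the centre of its underside, z up; walls and floor 6 mm thick. Three wooden dividers along x (4 mm thick, rising 12 mm above the floor) make four lanes 47 mm wide, centred at x = 0, y = -76, -25.5, 25.5 and 76 mm. The lid is hinged on the +x (far) rim.
- rim (a point): Centre of the case's mouth, level with the top of its rim, 56 mm above the bench. A bar seated in a lane has its knob's top 6 mm below this height; a bar riding on a divider or wall stands above it.
- lid (a joint): Angle of the case lid in rad: 0 fully closed, about 2.2 to 2.35 (leaning back, open) at the start, 2.4 at its stop. The lid is a plate 140 x 212 x 8 mm with a tab (60 mm wide, 17 mm long) at the middle of its free edge; its hinge is stiff (about 0.18 N m), so it stays at any angle and must be pushed all the way down.
- lid_hinge (a point): Point on the lid's hinge line, at the middle of the case's far rim: 70 mm along the case's x, 56.5 mm above the bench. The hinge line runs along the case's y.
- lid_edge (a point): Middle of the lid's free edge (where the tab starts), on its outer (top) surface, 140 mm from the hinge line.
- bar1: Aluminium bar, 110 mm long (its x), 36 mm wide (its y), 20 mm high, with an upright black knob (round, 28 mm diameter, 24 mm high, top at 44 mm) on the middle of its top; origin at the centre of its underside, z up; 0.13 to 0.25 kg. May be absent (two to four are present). All alike; any bar may go in any lane, its length along the lane, either way round.
- bar2: Aluminium bar, 110 mm long (its x), 36 mm wide (its y), 20 mm high, with an upright black knob (round, 28 mm diameter, 24 mm high, top at 44 mm) on the middle of its top; origin at the centre of its underside, z up; 0.13 to 0.25 kg. May be absent (two to four are present). All alike; any bar may go in any lane, its length along the lane, either way round.
- bar3: Aluminium bar, 110 mm long (its x), 36 mm wide (its y), 20 mm high, with an upright black knob (round, 28 mm diameter, 24 mm high, top at 44 mm) on the middle of its top; origin at the centre of its underside, z up; 0.13 to 0.25 kg. May be absent (two to four are present). All alike; any bar may go in any lane, its length along the lane, either way round.
- bar4: Aluminium bar, 110 mm long (its x), 36 mm wide (its y), 20 mm high, with an upright black knob (round, 28 mm diameter, 24 mm high, top at 44 mm) on the middle of its top; origin at the centre of its underside, z up; 0.13 to 0.25 kg. May be absent (two to four are present). All alike; any bar may go in any lane, its length along the lane, either way round.
- straightedge: Steel straightedge, 300 mm long (its x), 35 mm wide (its y), 8 mm thick, about 0.3 kg, with a black grip on the middle of its top, 30 mm along x, 20 mm along y, top 36 mm above its underside; origin at the centre of its underside, z up. Starts flat on the bench between the case and the profile.
- rail: Aluminium profile fixed to the bench, 240 mm long (its x), 40 mm wide (its y), 40 mm high; origin at the centre of its underside. The straightedge is kept against its -y face (the one towards the case): flush there, the straightedge's centre line is 37.5 mm from the profile's centre line.
- puckA: Bystander: standing beech cylinder, 45 mm diameter, 55 mm high; origin at the centre of its underside; leave it.
- puckB: Bystander: standing beech cylinder, 45 mm diameter, 55 mm high; origin at the centre of its underside; leave it.
- puckC: Bystander: standing beech cylinder, 45 mm diameter, 55 mm high; origin at the centre of its underside; leave it.
- screwdriver: Bystander: screwdriver, 170 mm long, lying along its x; leave it.
- wrench: Bystander: wrench, 160 mm long, lying along its x; leave it.
- pliers: Bystander: pliers, 140 mm long, lying along their x; leave them.
There are look-alikes about, which are no part of the job. What is shaped like the bar3 but blue or red is not meant. Leave any red look-alike of the bar4 alone.

How it is judged:
By the outcome, as a careful person would: the job done as asked, in the order asked, and still so for the second after the job is handed in, with the robot touching nothing.
Of bar1, bar2, bar3, bar4 only 2 to 4 are there at a start; the rules pass over those that are not, and their reading is None.
At some moment in a run one of bar1, bar2, bar3, bar4, straightedge may be knocked a few centimetres aside while the robot is not near it.
Once in a run the grip may slacken for a moment while it holds something.
It also fails if it takes over 210 s, if anything falls off the work surface, if the arm or the gripper's body presses on something with over 40 N, if the wrist force passes 120 N, or if a joint passes its speed limit or range.

## Robot

A 7-joint arm with a two-finger parallel gripper is mounted at the origin on the work surface. World frame = base frame: x ahead of the robot, y to its left, z up, the work surface at z = 0. Lengths are in m, angles in rad, forces in N, time in s.
With the tool pointing down it reaches from about 0.425 to 0.925 m from the base axis. Payload 6.8 kg.
Tool frame: the origin (TCP) lies midway between the tips of the shut fingers; the grasp point (between the pads) lies 19 mm behind it; z points along the fingers, y is the direction in which the jaws open and shut (so a half turn about z gives the same grasp; the last joint's range is limited). The gripper opens to 85 mm and grips with 20 to 120 N. Pads are 22 mm wide; open, the fingers measure 114 mm over their backs; the gripper's body (76 mm by 85 mm) begins 54 mm behind the grasp point. The pads swing forward as they close: fully open they stand 13 mm farther back than shut.
Start: joints at [1.18, 0.477, 0.022, 1.555, -0.011, 1.109, -0.083], TCP at [0.188, -0.648, 0.231] pointing down, gripper open.
Joint ranges: [-2.96, 2.96], [-0.34, 2.1], [-1.41, 1.46], [0.24, 2.44], [-1.37, 4.51], [0.17, 1.92], [-2.96, 2.96]. Speed limits (rad/s): [2.39, 2.39, 3.14, 3.14, 3.14, 3.14, 3.14].

## Interface

Orientations are given as a unit quaternion [w, x, y, z].
In Python, from station import readout, eyes, ticket gives the robot as it stands. The module is installed in compiled form; this text tells all that it offers.
- The arm moves only by the shell command python3 -m crank 'ROWS' [FORCE]. ROWS is JSON, a list of rows, each an object of numbers: "jaw": the opening in per cent of the stroke, from 0 (shut) to 100 (fully open); "x", "y", "z": the shift along the tool's x, y, z in mm; "ax", "ay", "az": the turn, a rotation vector about the tool's x, y, z in degrees. In form: [{"jaw": .., "x": .., "y": .., "z": .., "ax": .., "ay": .., "az": ..}, ...]. A call has 1 to 12 rows; each row shifts and turns the commanded pose from where the row before left it, along the tool's axes as they then stand; what a row does not reach is not made up. A row lasts 1/8 s, in which the tool goes at most 62.5 mm and 10.7 degrees, less where a joint would pass 70% of its speed; a pose out of reach is approached as far as the arm can. A call with a gripper value outside its range is refused whole. The fingers move at their own pace and stop on an object; FORCE is the grip in N (left out, the last holds). Time passes only in rows, so rows that do not move let the fingers close. It gives the time, the measured TCP pose, the force and the opening at its end, in the units of the state.
- readout.get_obs(): the state, without advancing time (a new reading comes with each control period).
- eyes.read_camera(name): name is "side" or "top" or "wrist"; returns (picture, depth): 384x512x3 uint8, red, green, blue; 384x512 float32, m along the optical axis (not along the pixel's ray), 0 where there is no reading.
- eyes.calibration(name): a dict with "fx", "fy", "cx", "cy" (pixels), "R" (3x3) and "t" (3): a world point X has camera coordinates R X + t. Camera axes: x right, y down, z forward; pixel columns grow to the right and rows downward; lengths in m; the calibration is good to about 2 mm. A picture is of the moment at which its call begins: read the wrist's pose just before it. calibration takes no time and is no camera call; for the wrist camera it gives the pose at the moment of the call.
- ticket.hand_in(): hands the job in, once; it reports no verdict.
The state is a dict: "t": time; "q": joint angles; "joint_vel": joint speeds; "joint_torque": joint torques, N m; "eef_pos": TCP position; "tool_rot": TCP orientation; "contact_force": force on the tool from outside, world axes, zero at the start; "torque": the same for the moment, N m; "gripper_width": opening from 0.0 (shut) to 1.0 (fully open).
Only numpy, scipy, OpenCV 4.12 (cv2) and the standard library are available. Lean on these libraries where they do the work, as an engineer would, in place of code of your own. Each camera call takes 0.05 s, during which the arm holds its last target. There are 200 camera calls.

## Working session

There is one attempt and no reset: what is moved stays moved. The work goes in short steps, Python scripts to look and compute and a shell command to move; the robot and the scene stay as the last step left them, time stands still between calls to the robot, and variables do not carry over. Pictures are saved under pics/ and viewed, about 12 in all and at most 16, crops included, and the job is handed in when it is done.

```bash
mkdir -p pics; cat > h.py <<'E'
import numpy as np, cv2
from station import readout, eyes, ticket
def shot(n,save=None):
    c=eyes.calibration(n); im,d=eyes.read_camera(n)
    if save: cv2.imwrite(f'pics/{save}.png',im[:,:,::-1])
    return im,d,c
def pts(d,c):
    v,u=np.mgrid[:d.shape[0],:d.shape[1]]
    P=np.stack([(u-c['cx'])/c['fx']*d,(v-c['cy'])/c['fy']*d,d],-1)
    return (P-np.array(c['t']))@np.array(c['R'])   # R^T (P-t)
def ray(u,v,z,c):
    R=np.array(c['R']);t=np.array(c['t']);o=-R.T@t
    r=R.T@np.array([(u-c['cx'])/c['fx'],(v-c['cy'])/c['fy'],1]); return o+r*(z-o[2])/r[2]
E
python3 - <<'E'
from h import *
for n in('top','side'):
    im,d,c=shot(n,n+'1'); print(n,-np.array(c['R']).T@np.array(c['t']),c['fx'])
    np.savez(f'{n}1.npz',im=im,d=d,**c)
o=readout.get_obs();print(o)
E
```

```text
top [ 0.2270902  -0.03976566  1.42074189] 454.11614078683897
side [-0.12643559  0.86688804  0.87582447] 413.6927583921416
{'t': 0.1, 'q': array([ 1.17991682,  0.47774504,  0.0223132 ,  1.55635025, -0.01154664,
        1.10925639, -0.08307918]), 'joint_vel': array([ 0.00208188, -0.0031541 ,  0.00147664, -0.00298643,  0.00042692,
        0.00056534,  0.00040902]), 'joint_torque': array([ 4.72054118e-03, -5.97759497e+01,  1.61329530e+00, -2.81954098e+01,
        1.26801108e-02,  5.01928967e-03,  1.08346944e-05]), 'eef_pos': array([ 0.1882174 , -0.64768277,  0.23040481]), 'tool_rot': array([-8.03055134e-04,  9.90017521e-01,  1.40941977e-01, -1.46649552e-04]), 'contact_force': array([0.70971946, 0.21658531, 0.02564375]), 'torque': array([ 0.00731967, -0.02924026, -0.01180522]), 'gripper_width': 0.9965293747224423}
```

View pics/top1.png

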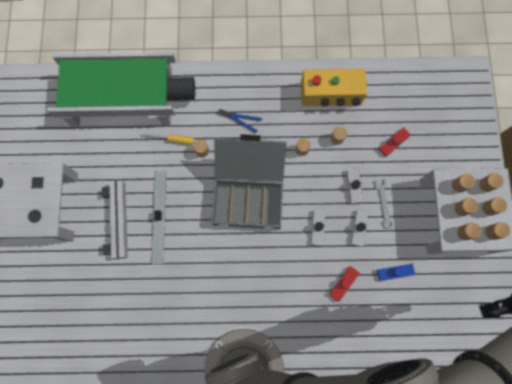

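View pics/side1.png

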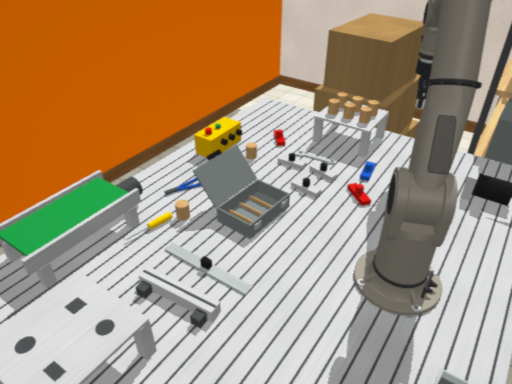

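The top view (up = +x, left = +y) shows three plain aluminium bars with black knobs at (355,184), (318,227) and (360,228). Similar things are red at (395,142), red at (345,284) and blue at (396,272), which the task excludes, and the wrench at (386,205). The straightedge is at (158,217), the rail at (117,219) and the case at (248,205). I'll confirm the bars in a crop and measure.

```bash
cat > m.py <<'E'
from h import *
def bars(im,d,c,box=None,verbose=True):
    P=pts(d,c); 
    return P
E
python3 - <<'E'
from h import *
z=np.load('top1.npz');im,d=z['im'],z['d'];c={k:z[k] for k in('fx','fy','cx','cy','R','t')}
cv2.imwrite('pics/crop1.png',cv2.resize(im[160:300,295:415],None,fx=5,fy=5,interpolation=cv2.INTER_CUBIC)[:,:600,::-1][:600])
P=pts(d,c)
def blob(mask,mn,mx,name):
    n,l,s,ce=cv2.connectedComponentsWithStats(mask.astype(np.uint8),connectivity=8)
    for i in range(1,n):
        if mn<s[i,4]<mx:
            q=P[l==i]; r=cv2.minAreaRect((q[:,:2]*1000).astype(np.float32))
            print(name,ce[i].round(1),s[i,4],'med',np.median(q,0).round(3),'rect',np.round(r[0]),np.round(r[1]),round(r[2],1),im[l==i].mean(0).round())
g=P[...,2]; dd=d>0
u=np.arange(512)
blob(dd&(g>.010)&(g<.030)&(P[...,0]>.3)&(P[...,0]<.85),60,3000,'10-30')
blob(dd&(g>.037)&(g<.075)&(P[...,0]>.3)&(P[...,0]<.95),15,6000,'37-75')
blob(dd&(g>.003)&(g<.03)&(u<200)&(u>135),60,3000,'se')
E
```

```text
10-30 [238.5 117.8] 206 med [0.789 0.009 0.014] rect [788.   9.] [144.  57.] 67.7 [ 67.  79. 113.]
10-30 [393.8 142. ] 310 med [ 0.686 -0.488  0.022] rect [ 694. -497.] [ 36. 113.] 40.1 [142.  63.  63.]
10-30 [174.8 138.5] 232 med [0.714 0.208 0.022] rect [722. 240.] [170.  26.] 79.6 [162. 142.  85.]
10-30 [353.4 185.9] 339 med [ 0.541 -0.354  0.021] rect [ 550. -356.] [112.  38.] 3.6 [145. 146. 149.]
10-30 [124.3 221.3] 140 med [0.445 0.366 0.021] rect [455. 367.] [237.   7.] 3.2 [121. 122. 125.]
10-30 [246.9 197. ] 315 med [ 0.53  -0.017  0.018] rect [499. -18.] [196. 124.] 87.0 [97. 91. 82.]
10-30 [317.3 227.6] 350 med [ 0.409 -0.234  0.021] rect [ 419. -235.] [ 37. 110.] 83.4 [149. 150. 153.]
10-30 [358.5 227.9] 355 med [ 0.408 -0.361  0.021] rect [ 416. -364.] [ 38. 111.] 77.0 [147. 148. 151.]
37-75 [332.2  99.1] 436 med [ 0.826 -0.3    0.063] rect [ 834. -283.] [216.  80.] 67.1 [82. 71. 47.]
37-75 [182.9  95.3] 131 med [0.839 0.18  0.065] rect [849. 180.] [ 52. 109.] 35.4 [43. 46. 46.]
37-75 [162.8 117.5] 63 med [0.773 0.248 0.062] rect [775. 242.] [ 9. 46.] 8.8 [89. 90. 92.]
3
[... 1049 characters left out ...]
. 14.] 24.7 [49. 50. 51.]
37-75 [318.8 226. ] 67 med [ 0.419 -0.236  0.044] rect [ 419. -236.] [25. 26.] 87.1 [66. 66. 68.]
37-75 [360.7 226.5] 69 med [ 0.414 -0.363  0.045] rect [ 416. -363.] [25. 25.] 43.9 [64. 65. 67.]
37-75 [ 64.8 234.8] 70 med [0.402 0.531 0.055] rect [400. 538.] [22. 42.] 44.5 [105. 106. 108.]
37-75 [432.1 247.3] 50 med [ 0.347 -0.57   0.057] rect [ 347. -569.] [ 5. 30.] 89.2 [84. 84. 86.]
se [173.   71.2] 67 med [0.955 0.228 0.006] rect [965. 229.] [51. 41.] 9.0 [126. 129. 131.]
se [172.7 137.4] 351 med [0.719 0.212 0.018] rect [732. 238.] [195.  52.] 70.1 [157. 143. 105.]
se [158.2 218. ] 1195 med [0.45  0.263 0.008] rect [453. 267.] [ 82. 340.] 83.3 [141. 146. 147.]
```

View pics/crop1.png

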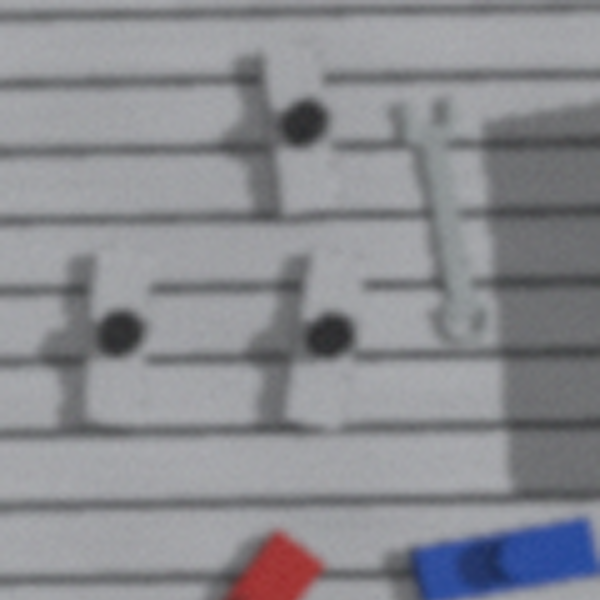

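The crop shows three bare-aluminium bars with black knobs, at about (300,122), (120,333) and (330,335) in crop pixels. The wrench lies to their right, and the red and blue ones below are look-alikes. Next I'll turn the tool so tool x = +Y and tool y = +X, and move above the bars for a closer look.

```bash
python3 -m crank '[{"az":-10.5,"z":-17},{"az":-10.5,"z":-17},{"az":-10.5,"z":-17},{"az":-10.5,"z":-17},{"az":-10.5,"z":-17},{"az":-10.5},{"az":-10.8},{"jaw":100}]'
python3 -m crank '[{"x":44,"y":33},{"x":44,"y":33},{"x":44,"y":33},{"x":44,"y":33},{"x":44,"y":33},{"x":44,"y":33},{"x":44,"y":33},{"x":44,"y":31},{},{}]'
python3 - <<'E'
from h import *
o=readout.get_obs();print(o['t'],o['eef_pos'],o['tool_rot'],o['q'])
im,d,c=shot('wrist','w1'); print(-np.array(c['R']).T@np.array(c['t']),np.array(c['R']).round(2))
np.savez('w1.npz',im=im,d=d,**c)
E
```

```text
0.1 [ 0.1882174  -0.64768277  0.23040481] [-8.03055134e-04  9.90017521e-01  1.40941977e-01 -1.46649552e-04] [ 1.17991682  0.47774504  0.0223132   1.55635025 -0.01154664  1.10925639
 -0.08307918]
[ 0.26501425 -0.62578065  0.37303608] [[ 0.28 -0.96 -0.  ]
 [-0.91 -0.26  0.32]
 [-0.3  -0.09 -0.95]]schema error: expected keys jaw, x, y, z, ax, ay, az
schema error: expected keys jaw, x, y, z, ax, ay, az
```

View pics/w1.png

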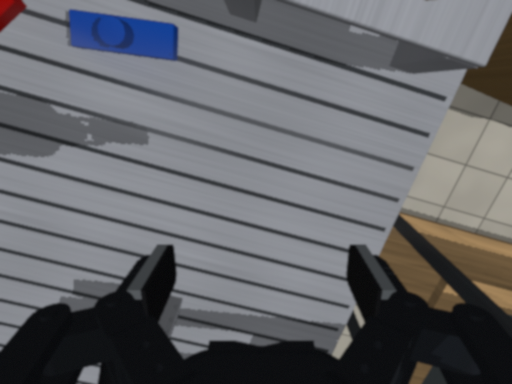

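Rows evidently need every key, so nothing moved. The wrist picture is from the start pose: the blue look-alike at (122,35), no bars, fingers at the bottom. I'll repeat the move with full rows.

```bash
python3 -m crank '[{"jaw":100,"x":0,"y":0,"z":-17,"ax":0,"ay":0,"az":-10.5},{"jaw":100,"x":0,"y":0,"z":-17,"ax":0,"ay":0,"az":-10.5},{"jaw":100,"x":0,"y":0,"z":-17,"ax":0,"ay":0,"az":-10.5},{"jaw":100,"x":0,"y":0,"z":-17,"ax":0,"ay":0,"az":-10.5},{"jaw":100,"x":0,"y":0,"z":-17,"ax":0,"ay":0,"az":-10.5},{"jaw":100,"x":0,"y":0,"z":0,"ax":0,"ay":0,"az":-10.5},{"jaw":100,"x":0,"y":0,"z":0,"ax":0,"ay":0,"az":-10.5}]'
python3 -m crank '[{"jaw":100,"x":44,"y":33,"z":0,"ax":0,"ay":0,"az":0},{"jaw":100,"x":44,"y":33,"z":0,"ax":0,"ay":0,"az":0},{"jaw":100,"x":44,"y":33,"z":0,"ax":0,"ay":0,"az":0},{"jaw":100,"x":44,"y":33,"z":0,"ax":0,"ay":0,"az":0},{"jaw":100,"x":44,"y":33,"z":0,"ax":0,"ay":0,"az":0},{"jaw":100,"x":44,"y":33,"z":0,"ax":0,"ay":0,"az":0},{"jaw":100,"x":44,"y":33,"z":0,"ax":0,"ay":0,"az":0},{"jaw":100,"x":0,"y":0,"z":0,"ax":0,"ay":0,"az":0}]'
cat >> h.py <<'E'
from scipy.spatial.transform import Rotation as Ro
def pose():
    o=readout.get_obs();w,x,y,z=o['tool_rot'];R=Ro.from_quat([x,y,z,w]).as_matrix()
    yaw=np.degrees(np.arctan2(R[1,0],R[0,0]))
    print('t %.1f'%o['t'],'p',(o['eef_pos']*1000).round(1),'yaw %.1f'%yaw,'tilt',np.degrees(R[:2,2]).round(1),'q',o['q'].round(2),'F',o['contact_force'].round(1),'w %.2f'%o['gripper_width'])
    return o['eef_pos']*1000,R,yaw
def to(x,y,z,toolyaw):   # total tool-frame shift (mm) after first turning by daz
    p,R,yaw=pose(); dy=(toolyaw-yaw+180)%360-180; R2=Ro.from_euler('z',dy,degrees=True).as_matrix()@R
    print('-> az %.1f first; then shift'%-dy,(R2.T@(np.array([x,y,z])-p)).round(1))
def knobs(im,d,c):
    P=pts(d,c);g=P[...,2]; m=((g>.036)&(g<.052)&(im.max(2)<110)&(d>0)).astype(np.uint8)
    n,l,s,ce=cv2.connectedComponentsWithStats(m)
    for i in range(1,n):
        if s[i,4]<60: continue
        q=P[l==i]; q=q[abs(q[:,2]-np.median(q[:,2]))<.004]; r=cv2.minAreaRect((q[:,:2]*1000).astype(np.float32)); k=np.array(r[0])
        b=(g>.014)&(g<.026)&(np.hypot(P[...,0]*1000-k[0],P[...,1]*1000-k[1])<75)&(im.min(2)>60)&(np.ptp(im.astype(int),axis=2)<40)
        out=''
        if b.sum()>100:
            n2,l2,s2,_=cv2.connectedComponentsWithStats(b.astype(np.uint8)); j=1+np.argmax(s2[1:,4])
            rb=cv2.minAreaRect((P[l2==j][:,:2]*1000).astype(np.float32))
            a=rb[2] if rb[1][0]>rb[1][1] else rb[2]-90
            out=('bar',np.round(rb[0]),np.round(rb[1]),'yaw %.1f'%a)
        print('knob px',ce[i].round(),s[i,4],'xy',k.round(1),np.round(r[1]),'z',np.median(q[:,2]).round(4),*out)
E
python3 - <<'E'
from h import *
pose()
im,d,c=shot('wrist','w2'); np.savez('w2.npz',im=im,d=d,**c); knobs(im,d,c)
E
```

```text
t: 1.02
eef_pos: [0.1882, -0.6481, 0.3162]
tool_rot: [-0.0, 0.707, 0.707, 0.0]
contact_force: [-0.1, -0.1, 0.7]
gripper_width: 1.002
t: 2.02
eef_pos: [0.4241, -0.3366, 0.3165]
tool_rot: [-0.0, 0.706, 0.708, 0.001]
contact_force: [0.0, -1.0, 0.0]
gripper_width: 1.0
t 2.0 p [ 424.1 -336.6  316.5] yaw 90.2 tilt [0.1 0.1] q [ 0.93  0.22 -0.43  1.74  0.09  1.2   0.47] F [ 0. -1.  0.] w 1.00
knob px [447.  41.] 245 xy [ 658.9 -198.9] [15. 41.] z 0.0442
knob px [256.  71.] 365 xy [ 416.1 -235.8] [26. 27.] z 0.0438 bar [ 417. -236.] [ 36. 110.] yaw -6.4
knob px [457. 129.] 220 xy [ 694.4 -310.6] [40. 13.] z 0.0441
knob px [347. 162.] 293 xy [ 546.3 -356.8] [25. 27.] z 0.0438 bar [ 547. -357.] [110.  36.] yaw 3.9
knob px [254. 166.] 285 xy [ 412.5 -364.2] [26. 24.] z 0.0437 bar [ 413. -364.] [ 36. 110.] yaw -13.2
knob px [214. 290.] 134 xy [ 349.4 -572.7] [17. 36.] z 0.0444
knob px [338. 291.] 155 xy [ 547.  -577.2] [42. 20.] z 0.0443
```

View pics/w2.png

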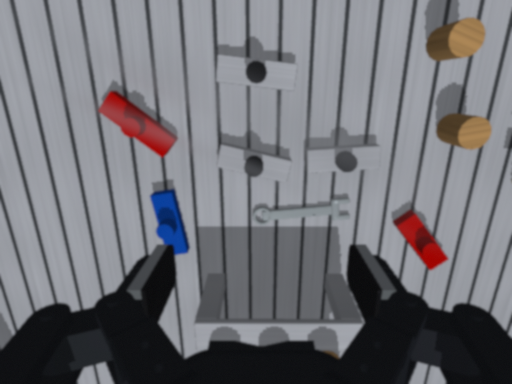

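Wrist view (right = +X, up = +Y): the bar knobs are at (256,71), (347,162) and (254,166), all bare aluminium. The reds at (137,122) and (420,238), the blue at (170,222) and the wrench at (300,212) are to be left alone. Now a look at the case from above.

```bash

python3 -m crank '[{"jaw":100,"x":55,"y":14,"z":0,"ax":0,"ay":0,"az":0},{"jaw":100,"x":55,"y":14,"z":0,"ax":0,"ay":0,"az":0},{"jaw":100,"x":55,"y":14,"z":0,"ax":0,"ay":0,"az":0},{"jaw":100,"x":55,"y":14,"z":0,"ax":0,"ay":0,"az":0},{"jaw":100,"x":30,"y":14,"z":0,"ax":0,"ay":0,"az":0},{"jaw":100,"x":0,"y":0,"z":0,"ax":0,"ay":0,"az":0},{"jaw":100,"x":0,"y":0,"z":0,"ax":0,"ay":0,"az":0}]'
python3 - <<'E'
from h import *
pose()
im,d,c=shot('wrist','w3'); np.savez('w3.npz',im=im,d=d,**c); P=pts(d,c);g=P[...,2]
X,Y=P[...,0],P[...,1]
roi=(d>0)&(X<.62)&(X>.38)&(Y>-.17)&(Y<.14)
for lo,hi,n in((.050,.060,'rim'),(.002,.010,'floor'),(.013,.022,'div')):
    m=(roi&(g>lo)&(g<hi)).astype(np.uint8)
    nn,l,s,ce=cv2.connectedComponentsWithStats(m)
    for i in range(1,nn):
        if 60<s[i,4]<20000:
            r=cv2.minAreaRect((P[l==i][:,:2]*1000).astype(np.float32)); print(n,ce[i].round(),s[i,4],np.round(r[0],1),np.round(r[1],1),round(r[2],1),np.median(g[l==i]).round(4))
E
```

```text
t: 2.95
eef_pos: [0.4918, -0.0938, 0.316]
tool_rot: [-0.0, 0.71, 0.704, -0.001]
contact_force: [-0.6, 0.3, 0.9]
gripper_width: 1.001
t 3.0 p [491.8 -93.8 316. ] yaw 89.5 tilt [-0. -0.] q [ 0.61  0.16 -0.61  1.82  0.1   1.19 -0.04] F [-0.6  0.3  0.9] w 1.00
rim [273.  86.] 2907 [494.1 -16.9] [212.3 145.2] 85.6 0.0555
floor [265.  29.] 3624 [497.5  60.4] [ 46.6 128.9] 85.7 0.0059
floor [263.  70.] 3272 [493.7   8.7] [ 47.3 128.7] 85.7 0.0059
floor [260. 108.] 2918 [489.9 -42.5] [ 47.  128.6] 85.8 0.0058
floor [258. 143.] 2570 [486.1 -94.2] [ 46.2 128.7] 85.8 0.0058
div [264.  36.] 583 [497.   54.7] [ 57.7 128.6] 85.5 0.0177
div [256.  88.] 328 [492.4  -7.6] [ 60.1 128.6] 85.7 0.0178
div [252. 131.] 358 [486.1 -90.8] [ 54.1 128.2] 85.5 0.0178
div [273. 160.] 70 [ 508.  -118.4] [ 0.8 78.2] 85.5 0.0177
```

View pics/w3.png

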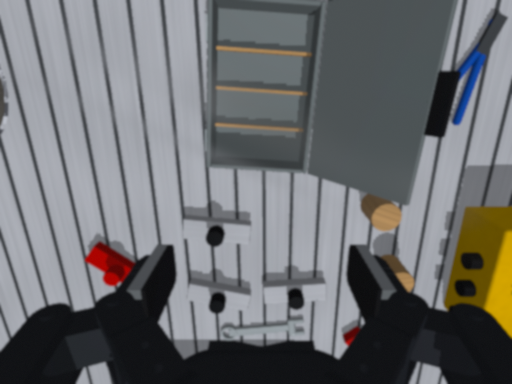

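Wrist view: the case mouth is at about (263,85) with four lanes and three wooden dividers at rows 50, 91 and 127. The lid leans back at right with its tab at (440,103). In the wrist frame the case centre is (492,-17) and its yaw is -4.3°. First pick: the bar at (416.5,-236).

```bash
python3 - <<'E'
from h import *
to(416.5,-236,120,83.6)
E
```

```text
t 3.0 p [491.7 -94.  316. ] yaw 89.5 tilt [-0. -0.] q [ 0.61  0.16 -0.61  1.82  0.1   1.19 -0.04] F [ 0.4  0.7 -0.6] w 1.00
-> az 5.9 first; then shift [-149.4  -58.8  196.1]
```

```bash
python3 -m crank '[{"jaw":100,"x":0,"y":0,"z":0,"ax":0,"ay":0,"az":5.9},{"jaw":100,"x":-37.4,"y":-14.7,"z":49,"ax":0,"ay":0,"az":0},{"jaw":100,"x":-37.4,"y":-14.7,"z":49,"ax":0,"ay":0,"az":0},{"jaw":100,"x":-37.4,"y":-14.7,"z":49,"ax":0,"ay":0,"az":0},{"jaw":100,"x":-37.4,"y":-14.7,"z":49,"ax":0,"ay":0,"az":0},{"jaw":100,"x":0,"y":0,"z":0,"ax":0,"ay":0,"az":0},{"jaw":100,"x":0,"y":0,"z":0,"ax":0,"ay":0,"az":0}]'
python3 - <<'E'
from h import *
im,d,c=shot('wrist','w4');knobs(im,d,c)
to(416.5,-236,22,83.6)
E
```

```text
t: 3.88
eef_pos: [0.4188, -0.2329, 0.1234]
tool_rot: [0.0, 0.745, 0.667, 0.0]
contact_force: [0.3, -0.0, 1.3]
gripper_width: 1.0
knob px [441.   7.] 183 xy [ 548.3 -116.1] [9. 2.] z 0.0444
knob px [341.  30.] 835 xy [ 483.2 -122.3] [  2. 137.] z 0.0447
knob px [260. 197.] 925 xy [ 416.  -235.3] [27. 26.] z 0.0438 bar [ 416. -236.] [ 36. 110.] yaw -6.5
knob px [ 84. 284.] 222 xy [ 250.7 -302.9] [11. 27.] z 0.0402
knob px [424. 297.] 111 xy [ 554.5 -349. ] [ 5. 20.] z 0.0434 bar [ 571. -355.] [62. 38.] yaw 4.3
knob px [271. 324.] 671 xy [ 412.3 -363.8] [27. 26.] z 0.0436 bar [ 413. -364.] [ 38. 110.] yaw -13.1
t 3.9 p [ 419.7 -232.5  124. ] yaw 83.8 tilt [ 0.1 -0. ] q [ 0.78  0.34 -0.48  2.09  0.22  0.76  0.06] F [ 0.7  0.2 -0.4] w 1.00
-> az 0.2 first; then shift [ -3.8  -3.  102. ]
```

```bash
python3 -m crank '[{"jaw":100,"x":-3.5,"y":-3.4,"z":34,"ax":0,"ay":0,"az":0},{"jaw":100,"x":0,"y":0,"z":34,"ax":0,"ay":0,"az":0},{"jaw":100,"x":0,"y":0,"z":25,"ax":0,"ay":0,"az":0},{"jaw":100,"x":0,"y":0,"z":9,"ax":0,"ay":0,"az":0},{"jaw":100,"x":0,"y":0,"z":0,"ax":0,"ay":0,"az":0},{"jaw":100,"x":0,"y":0,"z":0,"ax":0,"ay":0,"az":0}]'
python3 -c "from h import *; pose()"
```

```text
t: 4.68
eef_pos: [0.416, -0.2356, 0.0222]
tool_rot: [0.001, 0.744, 0.668, 0.0]
contact_force: [0.5, 0.2, -1.0]
gripper_width: 1.001
t 4.7 p [ 416.  -235.6   22.2] yaw 83.8 tilt [ 0.1 -0.1] q [ 0.7   0.51 -0.39  2.15  0.37  0.54 -0.06] F [ 0.5  0.2 -1. ] w 1.00
```

```bash
python3 -m crank '[{"jaw":0,"x":0,"y":0,"z":0,"ax":0,"ay":0,"az":0},{"jaw":0,"x":0,"y":0,"z":0,"ax":0,"ay":0,"az":0},{"jaw":0,"x":0,"y":0,"z":0,"ax":0,"ay":0,"az":0},{"jaw":0,"x":0,"y":0,"z":0,"ax":0,"ay":0,"az":0},{"jaw":0,"x":0,"y":0,"z":0,"ax":0,"ay":0,"az":0},{"jaw":0,"x":0,"y":0,"z":0,"ax":0,"ay":0,"az":0}]' 80
python3 -m crank '[{"jaw":0,"x":0,"y":0,"z":-20,"ax":0,"ay":0,"az":0},{"jaw":0,"x":0,"y":0,"z":-40,"ax":0,"ay":0,"az":0},{"jaw":0,"x":0,"y":0,"z":-40,"ax":0,"ay":0,"az":0},{"jaw":0,"x":0,"y":0,"z":0,"ax":0,"ay":0,"az":0},{"jaw":0,"x":0,"y":0,"z":0,"ax":0,"ay":0,"az":0}]'
python3 - <<'E'
from h import *
to(493.7,8.5,122,85.7)
im,d,c=shot('wrist','w5')
E
```

```text
t: 5.42
eef_pos: [0.4153, -0.2355, 0.0216]
tool_rot: [0.0, 0.744, 0.668, 0.0]
contact_force: [-0.6, 0.9, 7.0]
gripper_width: 0.302
t: 6.05
eef_pos: [0.4141, -0.2352, 0.1202]
tool_rot: [-0.001, 0.744, 0.668, -0.0]
contact_force: [-0.2, 0.7, -2.9]
gripper_width: 0.299
t 6.0 p [ 414.1 -235.2  120.2] yaw 83.8 tilt [-0.1  0. ] q [ 0.79  0.34 -0.48  2.09  0.23  0.75  0.06] F [-0.2  0.7 -2.9] w 0.30
-> az -1.9 first; then shift [249.   61.1  -1.8]
```

View pics/w5.png

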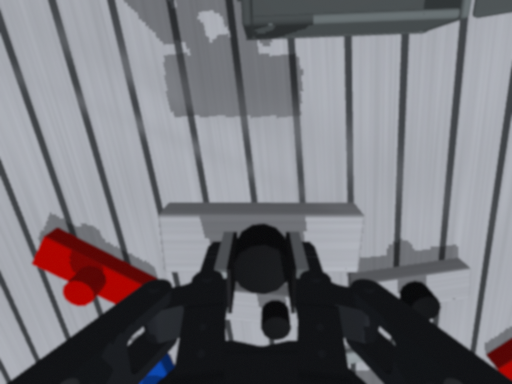

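Held: the bar is level and square in the jaws (knob at (262,260), bar edges at columns 163–362). Carrying it to lane 3.

```bash
python3 -m crank '[{"jaw":0,"x":0,"y":0,"z":-3,"ax":0,"ay":0,"az":-1.9},{"jaw":0,"x":49.8,"y":12.2,"z":0,"ax":0,"ay":0,"az":0},{"jaw":0,"x":49.8,"y":12.2,"z":0,"ax":0,"ay":0,"az":0},{"jaw":0,"x":49.8,"y":12.2,"z":0,"ax":0,"ay":0,"az":0},{"jaw":0,"x":49.8,"y":12.2,"z":0,"ax":0,"ay":0,"az":0},{"jaw":0,"x":49.8,"y":12.2,"z":0,"ax":0,"ay":0,"az":0},{"jaw":0,"x":0,"y":0,"z":0,"ax":0,"ay":0,"az":0},{"jaw":0,"x":0,"y":0,"z":0,"ax":0,"ay":0,"az":0}]'
python3 - <<'E'
from h import *
to(493.7,8.5,29,85.7)
E
```

```text
t: 7.1
eef_pos: [0.4937, 0.0081, 0.1232]
tool_rot: [-0.001, 0.733, 0.681, -0.001]
contact_force: [-0.1, -0.4, -2.2]
gripper_width: 0.297
t 7.1 p [493.7   8.1 123.2] yaw 85.8 tilt [-0.1 -0. ] q [ 0.33  0.38 -0.57  2.05  0.29  0.79 -0.48] F [-0.1 -0.4 -2.2] w 0.30
-> az 0.1 first; then shift [ 0.4  0.1 94.2]
```

```bash
python3 -m crank '[{"jaw":0,"x":0.4,"y":0,"z":40,"ax":0,"ay":0,"az":0},{"jaw":0,"x":0,"y":0,"z":30,"ax":0,"ay":0,"az":0},{"jaw":0,"x":0,"y":0,"z":15,"ax":0,"ay":0,"az":0},{"jaw":0,"x":0,"y":0,"z":8,"ax":0,"ay":0,"az":0},{"jaw":0,"x":0,"y":0,"z":2,"ax":0,"ay":0,"az":0},{"jaw":0,"x":0,"y":0,"z":0,"ax":0,"ay":0,"az":0}]'
python3 -c "from h import *; pose()"
```

```text
t: 7.85
eef_pos: [0.495, 0.0088, 0.0296]
tool_rot: [0.0, 0.733, 0.68, 0.0]
contact_force: [-0.1, 0.3, -1.6]
gripper_width: 0.3
t 7.8 p [495.    8.8  29.6] yaw 85.7 tilt [ 0.1 -0. ] q [ 0.25  0.53 -0.48  2.1   0.43  0.6  -0.61] F [-0.1  0.3 -1.6] w 0.30
```

```bash
python3 -m crank '[{"jaw":0,"x":0,"y":-1,"z":2,"ax":0,"ay":0,"az":0},{"jaw":0,"x":0,"y":0,"z":0,"ax":0,"ay":0,"az":0},{"jaw":70,"x":0,"y":0,"z":0,"ax":0,"ay":0,"az":0},{"jaw":70,"x":0,"y":0,"z":0,"ax":0,"ay":0,"az":0},{"jaw":70,"x":0,"y":0,"z":0,"ax":0,"ay":0,"az":0},{"jaw":70,"x":0,"y":0,"z":0,"ax":0,"ay":0,"az":0},{"jaw":70,"x":0,"y":0,"z":-30,"ax":0,"ay":0,"az":0},{"jaw":70,"x":0,"y":0,"z":-60,"ax":0,"ay":0,"az":0},{"jaw":70,"x":0,"y":0,"z":-60,"ax":0,"ay":0,"az":0},{"jaw":100,"x":-60,"y":0,"z":-20,"ax":0,"ay":0,"az":0},{"jaw":100,"x":-60,"y":0,"z":0,"ax":0,"ay":0,"az":0},{"jaw":100,"x":-60,"y":0,"z":0,"ax":0,"ay":0,"az":0}]'
python3 - <<'E'
from h import *
im,d,c=shot('wrist','w6');knobs(im,d,c)
to(547,-357,120,93.9)
E
```

```text
t: 9.35
eef_pos: [0.4798, -0.1718, 0.1974]
tool_rot: [0.001, 0.733, 0.68, 0.0]
contact_force: [-0.2, -0.6, 0.1]
gripper_width: 0.997
knob px [193.  61.] 456 xy [424.9 -67.8] [ 29. 103.] z 0.0434 bar [422. -86.] [54.  1.] yaw 85.8
knob px [333.  57.] 441 xy [551.5 -73.5] [98.  1.] z 0.044
knob px [287. 115.] 80 xy [ 507.9 -118.6] [ 0. 75.] z 0.0439 bar [ 502. -118.] [ 0. 83.] yaw -4.2
knob px [437. 172.] 383 xy [ 660.6 -189.4] [41. 15.] z 0.0446
knob px [461. 264.] 439 xy [ 702.6 -302.5] [44. 21.] z 0.0443
knob px [ 79. 287.] 118 xy [ 250.9 -301.4] [11. 26.] z 0.0397
knob px [328. 310.] 402 xy [ 546.9 -356.6] [26. 27.] z 0.0436 bar [ 540. -357.] [96. 37.] yaw 4.0
knob px [220. 322.] 386 xy [ 412.8 -363.5] [27. 26.] z 0.0436 bar [ 413. -363.] [ 37. 110.] yaw -13.5
knob px [433. 381.] 76 xy [ 688.3 -485.9] [19.  6.] z 0.0391
t 9.4 p [ 477.9 -181.5  196.7] yaw 85.1 tilt [-0.  -0.3] q [ 0.68  0.29 -0.52  1.95  0.18  0.94 -0.02] F [ 0.9 -7.4 -0.1] w 1.00
-> az -8.8 first; then shift [-179.4   57.    77.6]
```

View pics/w6.png

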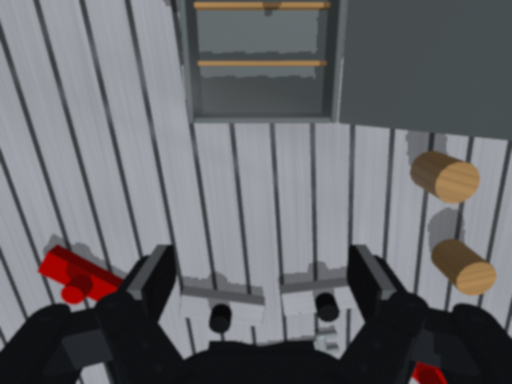

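The two remaining bars sit where they were: knobs at (328,310) and (220,322). The lane-3 bar is just outside this view. Going for the bar at (547,-357).

```bash
python3 -m crank '[{"jaw":100,"x":0,"y":0,"z":0,"ax":0,"ay":0,"az":-8.8},{"jaw":100,"x":-44.8,"y":14.2,"z":19.4,"ax":0,"ay":0,"az":0},{"jaw":100,"x":-44.8,"y":14.2,"z":19.4,"ax":0,"ay":0,"az":0},{"jaw":100,"x":-44.8,"y":14.2,"z":19.4,"ax":0,"ay":0,"az":0},{"jaw":100,"x":-44.8,"y":14.2,"z":19.4,"ax":0,"ay":0,"az":0},{"jaw":100,"x":0,"y":0,"z":0,"ax":0,"ay":0,"az":0},{"jaw":100,"x":0,"y":0,"z":0,"ax":0,"ay":0,"az":0}]'
python3 - <<'E'
from h import *
im,d,c=shot('wrist','w7');knobs(im,d,c)
to(547,-356.8,23,93.9)
E
```

```text
t: 10.28
eef_pos: [0.5506, -0.343, 0.1188]
tool_rot: [-0.001, 0.679, 0.734, 0.0]
contact_force: [-0.3, 1.2, -0.2]
gripper_width: 0.996
knob px [448.  19.] 628 xy [ 663.1 -212.3] [ 7. 31.] z 0.0443
knob px [457. 166.] 788 xy [ 696.1 -308.4] [42. 16.] z 0.0442
knob px [ 89. 208.] 1045 xy [ 413.1 -364. ] [28. 27.] z 0.0437 bar [ 413. -364.] [ 37. 110.] yaw -13.4
knob px [257. 212.] 934 xy [ 547.4 -357. ] [26. 27.] z 0.0437 bar [ 547. -357.] [110.  37.] yaw 3.5
t 10.3 p [ 550.9 -342.5  119.4] yaw 94.6 tilt [0. 0.] q [ 0.78  0.59 -0.45  1.69  0.31  0.93  0.29] F [-1.1  0.7 -0.8] w 1.00
-> az 0.7 first; then shift [-14.1  -4.9  96.4]
```

```bash
python3 -m crank '[{"jaw":100,"x":-14.3,"y":-4.4,"z":20,"ax":0,"ay":0,"az":0.9},{"jaw":100,"x":0,"y":0,"z":40,"ax":0,"ay":0,"az":0},{"jaw":100,"x":0,"y":0,"z":28,"ax":0,"ay":0,"az":0},{"jaw":100,"x":0,"y":0,"z":8,"ax":0,"ay":0,"az":0},{"jaw":100,"x":0,"y":0,"z":0,"ax":0,"ay":0,"az":0},{"jaw":100,"x":0,"y":0,"z":0,"ax":0,"ay":0,"az":0}]'
python3 -c "from h import *; pose()"
```

```text
t: 11.08
eef_pos: [0.5483, -0.3592, 0.0245]
tool_rot: [0.001, 0.685, 0.729, 0.0]
contact_force: [0.4, 0.0, 0.7]
gripper_width: 1.0
t 11.1 p [ 548.3 -359.2   24.5] yaw 93.6 tilt [ 0.1 -0.1] q [ 0.77  0.72 -0.4   1.72  0.37  0.78  0.25] F [0.4 0.  0.7] w 1.00
```

```bash
python3 -m crank '[{"jaw":100,"x":2.2,"y":-1,"z":1.5,"ax":0,"ay":0,"az":0},{"jaw":100,"x":0,"y":0,"z":0,"ax":0,"ay":0,"az":0},{"jaw":0,"x":0,"y":0,"z":0,"ax":0,"ay":0,"az":0},{"jaw":0,"x":0,"y":0,"z":0,"ax":0,"ay":0,"az":0},{"jaw":0,"x":0,"y":0,"z":0,"ax":0,"ay":0,"az":0},{"jaw":0,"x":0,"y":0,"z":0,"ax":0,"ay":0,"az":0},{"jaw":0,"x":0,"y":0,"z":0,"ax":0,"ay":0,"az":0},{"jaw":0,"x":0,"y":0,"z":0,"ax":0,"ay":0,"az":0},{"jaw":0,"x":0,"y":0,"z":-20,"ax":0,"ay":0,"az":0},{"jaw":0,"x":0,"y":0,"z":-40,"ax":0,"ay":0,"az":0},{"jaw":0,"x":0,"y":0,"z":-40,"ax":0,"ay":0,"az":0},{"jaw":0,"x":0,"y":0,"z":0,"ax":0,"ay":0,"az":0}]' 80
python3 - <<'E'
from h import *
to(489.9,-42.3,123,85.7)
E
```

```text
t: 12.58
eef_pos: [0.5485, -0.3576, 0.1261]
tool_rot: [0.003, 0.685, 0.729, 0.001]
contact_force: [0.1, 0.1, -2.6]
gripper_width: 0.3
t 12.6 p [ 548.5 -357.6  126.1] yaw 93.6 tilt [ 0.3 -0.2] q [ 0.8   0.59 -0.45  1.68  0.3   0.94  0.3 ] F [ 0.1  0.1 -2.6] w 0.30
-> az 7.9 first; then shift [310.  -82.1   1.4]
```

```bash
python3 -m crank '[{"jaw":0,"x":0,"y":0,"z":0,"ax":0,"ay":0,"az":7.9},{"jaw":0,"x":51.7,"y":-13.7,"z":0,"ax":0,"ay":0,"az":0},{"jaw":0,"x":51.7,"y":-13.7,"z":0,"ax":0,"ay":0,"az":0},{"jaw":0,"x":51.7,"y":-13.7,"z":0,"ax":0,"ay":0,"az":0},{"jaw":0,"x":51.7,"y":-13.7,"z":0,"ax":0,"ay":0,"az":0},{"jaw":0,"x":51.7,"y":-13.7,"z":0,"ax":0,"ay":0,"az":0},{"jaw":0,"x":51.7,"y":-13.7,"z":0,"ax":0,"ay":0,"az":0},{"jaw":0,"x":0,"y":0,"z":0,"ax":0,"ay":0,"az":0},{"jaw":0,"x":0,"y":0,"z":0,"ax":0,"ay":0,"az":0}]'
python3 - <<'E'
from h import *
to(489.9,-42.3,28,85.7)
im,d,c=shot('wrist','w8');knobs(im,d,c)
E
```

```text
t: 13.7
eef_pos: [0.4871, -0.0416, 0.1213]
tool_rot: [-0.0, 0.733, 0.68, -0.001]
contact_force: [0.5, -0.6, -2.4]
gripper_width: 0.3
t 13.7 p [487.1 -41.6 121.3] yaw 85.7 tilt [-0.1 -0. ] q [ 0.39  0.37 -0.52  2.06  0.26  0.77 -0.36] F [ 0.5 -0.6 -2.4] w 0.30
-> az 0.0 first; then shift [-0.5  3.  93.3]
knob px [270.  79.] 3460 xy [493.9  17.6] [132. 129.] z 0.0445 bar [493.   9.] [ 36. 110.] yaw -4.5
knob px [266. 131.] 1168 xy [492.8   8.8] [27. 27.] z 0.0498 bar [493.   9.] [ 36. 110.] yaw -4.5
knob px [337. 278.] 112 xy [ 545.  -118.6] [9. 8.] z 0.0455
```

View pics/w8.png

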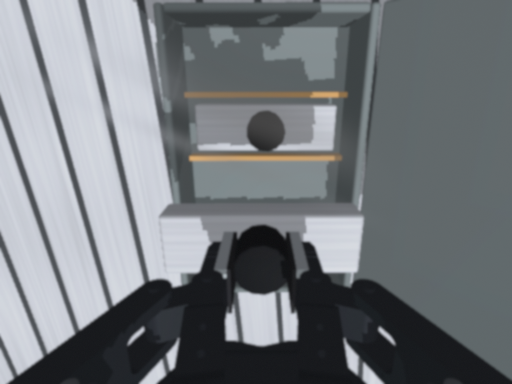

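Bar 1 is seated in lane 3 at (493,9), knob at pixel (266,131) with its top at 49.8 mm. The second bar is held above the next lane. Lowering it.

```bash
python3 -m crank '[{"jaw":0,"x":-0.5,"y":3,"z":40,"ax":0,"ay":0,"az":0},{"jaw":0,"x":0,"y":-1,"z":30,"ax":0,"ay":0,"az":0},{"jaw":0,"x":0,"y":0,"z":14,"ax":0,"ay":0,"az":0},{"jaw":0,"x":0,"y":0,"z":7,"ax":0,"ay":0,"az":0},{"jaw":0,"x":0,"y":0,"z":2,"ax":0,"ay":0,"az":0},{"jaw":0,"x":0,"y":0,"z":0,"ax":0,"ay":0,"az":0}]'
python3 -c "from h import *; pose()"
```

```text
t: 14.5
eef_pos: [0.4902, -0.0418, 0.0293]
tool_rot: [0.001, 0.733, 0.68, 0.0]
contact_force: [0.0, -0.1, -1.9]
gripper_width: 0.299
t 14.5 p [490.2 -41.8  29.3] yaw 85.7 tilt [ 0.1 -0. ] q [ 0.32  0.52 -0.44  2.11  0.39  0.58 -0.48] F [ 0.  -0.1 -1.9] w 0.30
```

```bash
python3 -m crank '[{"jaw":0,"x":0,"y":0,"z":1,"ax":0,"ay":0,"az":0},{"jaw":70,"x":0,"y":0,"z":0,"ax":0,"ay":0,"az":0},{"jaw":70,"x":0,"y":0,"z":0,"ax":0,"ay":0,"az":0},{"jaw":70,"x":0,"y":0,"z":0,"ax":0,"ay":0,"az":0},{"jaw":70,"x":0,"y":0,"z":0,"ax":0,"ay":0,"az":0},{"jaw":70,"x":0,"y":0,"z":-30,"ax":0,"ay":0,"az":0},{"jaw":70,"x":0,"y":0,"z":-60,"ax":0,"ay":0,"az":0},{"jaw":70,"x":-60,"y":0,"z":0,"ax":0,"ay":0,"az":0},{"jaw":100,"x":-60,"y":0,"z":0,"ax":0,"ay":0,"az":0},{"jaw":100,"x":-60,"y":0,"z":0,"ax":0,"ay":0,"az":0},{"jaw":100,"x":-60,"y":0,"z":0,"ax":0,"ay":0,"az":0},{"jaw":100,"x":0,"y":0,"z":0,"ax":0,"ay":0,"az":0}]'
python3 - <<'E'
from h import *
im,d,c=shot('wrist','w9');knobs(im,d,c)
to(413,-364,120,76.7)
E
```

```text
t: 16.0
eef_pos: [0.4697, -0.2871, 0.1173]
tool_rot: [0.001, 0.736, 0.677, -0.001]
contact_force: [0.2, 0.7, 0.1]
gripper_width: 1.0
knob px [  6. 239.] 192 xy [ 254.9 -307.2] [ 7. 21.] z 0.0394
knob px [205. 284.] 806 xy [ 412.7 -364.1] [28. 27.] z 0.0437 bar [ 423. -367.] [37. 89.] yaw -13.5
knob px [ 90. 375.] 155 xy [ 285.2 -461.2] [ 6. 20.] z 0.0398
t 16.1 p [ 470.6 -283.4  117.4] yaw 85.4 tilt [-0. -0.] q [ 0.78  0.45 -0.44  1.94  0.26  0.81  0.12] F [0.5 0.1 0.4] w 1.00
-> az 8.7 first; then shift [-91.7 -37.5  -2.6]
```

```bash
python3 -m crank '[{"jaw":100,"x":0,"y":0,"z":0,"ax":0,"ay":0,"az":8.7},{"jaw":100,"x":-45.9,"y":-18.8,"z":0,"ax":0,"ay":0,"az":0},{"jaw":100,"x":-45.9,"y":-18.8,"z":0,"ax":0,"ay":0,"az":0},{"jaw":100,"x":0,"y":0,"z":0,"ax":0,"ay":0,"az":0},{"jaw":100,"x":0,"y":0,"z":40,"ax":0,"ay":0,"az":0},{"jaw":100,"x":0,"y":0,"z":0,"ax":0,"ay":0,"az":0}]'
python3 - <<'E'
from h import *
im,d,c=shot('wrist','w10');knobs(im,d,c)
to(413,-364,23,76.7)
E
```

```text
t: 16.8
eef_pos: [0.4135, -0.3587, 0.0756]
tool_rot: [-0.003, 0.782, 0.624, -0.0]
contact_force: [-0.6, 1.0, 0.5]
gripper_width: 1.0
knob px [  6. 200.] 267 xy [ 254.6 -310.7] [21.  7.] z 0.0395
knob px [264. 226.] 1408 xy [ 412.4 -364.3] [27. 27.] z 0.0438 bar [ 413. -364.] [ 36. 110.] yaw -13.3
t 16.9 p [ 414.5 -359.6   77.1] yaw 77.2 tilt [-0.1  0.1] q [ 0.9   0.5  -0.37  1.96  0.26  0.73  0.14] F [0.3 0.4 1.3] w 1.00
-> az 0.5 first; then shift [-4.8 -0.3 54.1]
```

```bash
python3 -m crank '[{"jaw":100,"x":-4,"y":-0.5,"z":34,"ax":0,"ay":0,"az":0.5},{"jaw":100,"x":0,"y":0,"z":15,"ax":0,"ay":0,"az":0},{"jaw":100,"x":0,"y":0,"z":5,"ax":0,"ay":0,"az":0},{"jaw":100,"x":0,"y":0,"z":0,"ax":0,"ay":0,"az":0},{"jaw":100,"x":0,"y":0,"z":0,"ax":0,"ay":0,"az":0}]'
python3 -c "from h import *; pose()"
```

```text
t: 17.48
eef_pos: [0.4136, -0.3661, 0.0246]
tool_rot: [0.001, 0.785, 0.619, 0.0]
contact_force: [-0.2, 0.4, 0.4]
gripper_width: 1.001
t 17.5 p [ 413.6 -366.1   24.6] yaw 76.5 tilt [ 0.1 -0.1] q [ 0.87  0.58 -0.33  1.98  0.31  0.63  0.1 ] F [-0.2  0.4  0.4] w 1.00
```

```bash
python3 -m crank '[{"jaw":100,"x":1.7,"y":-1.3,"z":1.5,"ax":0,"ay":0,"az":0},{"jaw":100,"x":0,"y":0,"z":0,"ax":0,"ay":0,"az":0},{"jaw":0,"x":0,"y":0,"z":0,"ax":0,"ay":0,"az":0},{"jaw":0,"x":0,"y":0,"z":0,"ax":0,"ay":0,"az":0},{"jaw":0,"x":0,"y":0,"z":0,"ax":0,"ay":0,"az":0},{"jaw":0,"x":0,"y":0,"z":0,"ax":0,"ay":0,"az":0},{"jaw":0,"x":0,"y":0,"z":0,"ax":0,"ay":0,"az":0},{"jaw":0,"x":0,"y":0,"z":0,"ax":0,"ay":0,"az":0},{"jaw":0,"x":0,"y":0,"z":-20,"ax":0,"ay":0,"az":0},{"jaw":0,"x":0,"y":0,"z":-40,"ax":0,"ay":0,"az":0},{"jaw":0,"x":0,"y":0,"z":-40,"ax":0,"ay":0,"az":0},{"jaw":0,"x":0,"y":0,"z":0,"ax":0,"ay":0,"az":0}]' 80
python3 - <<'E'
from h import *
to(486.1,-92.7,123,85.7)
E
```

```text
t: 18.98
eef_pos: [0.4137, -0.3651, 0.1248]
tool_rot: [0.003, 0.785, 0.619, 0.001]
contact_force: [0.0, 0.6, -2.2]
gripper_width: 0.294
t 19.0 p [ 413.7 -365.1  124.8] yaw 76.5 tilt [ 0.2 -0.2] q [ 0.93  0.43 -0.4   1.93  0.22  0.82  0.17] F [ 0.   0.6 -2.2] w 0.29
-> az -9.2 first; then shift [277.   51.8   1.4]
```

```bash
python3 -m crank '[{"jaw":0,"x":0,"y":0,"z":0,"ax":0,"ay":0,"az":-9.2},{"jaw":0,"x":55.4,"y":10.4,"z":0,"ax":0,"ay":0,"az":0},{"jaw":0,"x":55.4,"y":10.4,"z":0,"ax":0,"ay":0,"az":0},{"jaw":0,"x":55.4,"y":10.4,"z":0,"ax":0,"ay":0,"az":0},{"jaw":0,"x":55.4,"y":10.4,"z":0,"ax":0,"ay":0,"az":0},{"jaw":0,"x":55.4,"y":10.4,"z":0,"ax":0,"ay":0,"az":0},{"jaw":0,"x":0,"y":0,"z":0,"ax":0,"ay":0,"az":0},{"jaw":0,"x":0,"y":0,"z":0,"ax":0,"ay":0,"az":0}]'
python3 - <<'E'
from h import *
to(486.1,-92.7,29,85.7)
im,d,c=shot('wrist','w11');knobs(im,d,c)
E
```

```text
t: 19.98
eef_pos: [0.4836, -0.0919, 0.1211]
tool_rot: [-0.001, 0.733, 0.68, -0.001]
contact_force: [-0.7, -1.0, -1.8]
gripper_width: 0.294
t 20.0 p [483.6 -91.9 121.1] yaw 85.7 tilt [-0.1 -0. ] q [ 0.5   0.37 -0.52  2.06  0.26  0.78 -0.26] F [-0.7 -1.  -1.8] w 0.29
-> az 0.0 first; then shift [-0.6  2.7 92.1]
knob px [175.  97.] 1264 xy [426.7 -22.8] [140.   1.] z 0.0444 bar [470.  10.] [35. 64.] yaw -4.4
knob px [357.  97.] 1399 xy [554.3 -32.4] [139.   1.] z 0.0446 bar [517.   7.] [35. 63.] yaw -4.3
knob px [266.  55.] 1442 xy [492.6   8.6] [27. 27.] z 0.0499 bar [493.   8.] [ 35. 110.] yaw -4.3
knob px [265. 132.] 1169 xy [488.6 -42.3] [27. 26.] z 0.0499 bar [489. -43.] [ 36. 110.] yaw -4.2
knob px [465. 291.] 268 xy [ 653.3 -194.9] [20.  5.] z 0.0452
knob px [505. 369.] 149 xy [ 707.6 -290.8] [14.  3.] z 0.0404
```

View pics/w11.png

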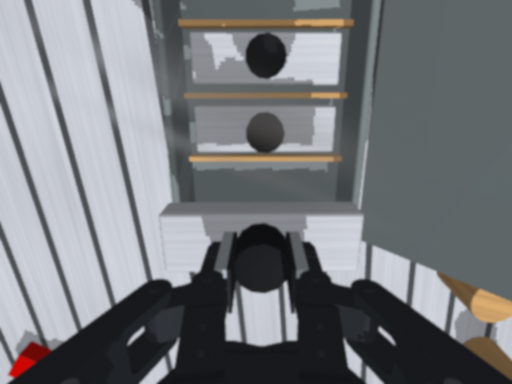

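Both placed bars are flat in their lanes, knobs at (266,55) and (265,132) with tops at 49.9 mm. The third is held square above the near lane.

```bash
python3 -m crank '[{"jaw":0,"x":-0.5,"y":2.7,"z":40,"ax":0,"ay":0,"az":0},{"jaw":0,"x":0,"y":-1,"z":30,"ax":0,"ay":0,"az":0},{"jaw":0,"x":0,"y":0,"z":14,"ax":0,"ay":0,"az":0},{"jaw":0,"x":0,"y":0,"z":7,"ax":0,"ay":0,"az":0},{"jaw":0,"x":0,"y":0,"z":1,"ax":0,"ay":0,"az":0},{"jaw":0,"x":0,"y":0,"z":0,"ax":0,"ay":0,"az":0}]'
python3 -c "from h import *; pose()"
```

```text
t: 20.78
eef_pos: [0.4869, -0.0924, 0.0309]
tool_rot: [0.001, 0.733, 0.68, 0.0]
contact_force: [0.1, -0.4, -1.9]
gripper_width: 0.302
t 20.8 p [486.9 -92.4  30.9] yaw 85.7 tilt [ 0.1 -0. ] q [ 0.42  0.52 -0.44  2.1   0.39  0.59 -0.37] F [ 0.1 -0.4 -1.9] w 0.30
```

```bash
python3 -m crank '[{"jaw":0,"x":0,"y":-0.5,"z":2,"ax":0,"ay":0,"az":0},{"jaw":0,"x":0,"y":0,"z":0,"ax":0,"ay":0,"az":0},{"jaw":70,"x":0,"y":0,"z":0,"ax":0,"ay":0,"az":0},{"jaw":70,"x":0,"y":0,"z":0,"ax":0,"ay":0,"az":0},{"jaw":70,"x":0,"y":0,"z":0,"ax":0,"ay":0,"az":0},{"jaw":70,"x":0,"y":0,"z":0,"ax":0,"ay":0,"az":0},{"jaw":70,"x":0,"y":0,"z":-30,"ax":0,"ay":0,"az":0},{"jaw":70,"x":0,"y":0,"z":-60,"ax":0,"ay":0,"az":0},{"jaw":70,"x":0,"y":0,"z":-60,"ax":0,"ay":0,"az":0},{"jaw":100,"x":0,"y":0,"z":-60,"ax":0,"ay":0,"az":0},{"jaw":100,"x":0,"y":0,"z":-50,"ax":0,"ay":0,"az":0},{"jaw":100,"x":0,"y":0,"z":0,"ax":0,"ay":0,"az":0}]'
python3 -m crank '[{"jaw":100,"x":55,"y":0,"z":0,"ax":0,"ay":0,"az":10},{"jaw":100,"x":55,"y":0,"z":0,"ax":0,"ay":0,"az":10},{"jaw":100,"x":55,"y":0,"z":0,"ax":0,"ay":0,"az":10},{"jaw":100,"x":0,"y":0,"z":0,"ax":0,"ay":0,"az":0},{"jaw":100,"x":0,"y":0,"z":0,"ax":0,"ay":0,"az":0}]'
python3 - <<'E'
from h import *
pose()
im,d,c=shot('wrist','w12'); np.savez('w12.npz',im=im,d=d,**c)
cv2.imwrite('pics/w12.png',im[:,:,::-1]); knobs(im,d,c)
P=pts(d,c);g=P[...,2]
for lo,hi,n in((.004,.012,'se'),(.030,.039,'grip'),(.0385,.046,'rail')):
    m=((g>lo)&(g<hi)&(P[...,1]>.15)&(d>0)).astype(np.uint8)
    nn,l,s,ce=cv2.connectedComponentsWithStats(m)
    for i in range(1,nn):
        if 150<s[i,4]:
            r=cv2.minAreaRect((P[l==i][:,:2]*1000).astype(np.float32)); print(n,ce[i].round(),s[i,4],np.round(r[0],1),np.round(r[1],1),round(r[2],1),np.median(g[l==i]).round(4))
E
```

```text
t: 22.28
eef_pos: [0.4881, -0.0921, 0.2923]
tool_rot: [0.003, 0.733, 0.68, 0.002]
contact_force: [1.4, 0.5, -1.0]
gripper_width: 1.005
t: 22.9
eef_pos: [0.5221, 0.0569, 0.287]
tool_rot: [-0.0, 0.877, 0.481, -0.001]
contact_force: [-0.1, -0.5, -0.2]
gripper_width: 0.999
t 22.9 p [522.1  56.9 287. ] yaw 57.5 tilt [-0.1 -0. ] q [ 0.31  0.24 -0.63  1.81  0.15  1.15 -0.94] F [-0.1 -0.5 -0.2] w 1.00
knob px [325.  38.] 78 xy [658.4 131.4] [36.  9.] z 0.0415
knob px [126.  33.] 154 xy [462.6 262.6] [26. 18.] z 0.0365
knob px [236. 140.] 146 xy [501.3  87.9] [  2. 135.] z 0.0447 bar [497.  21.] [12. 84.] yaw -4.4
knob px [269. 243.] 977 xy [444.7 -44.5] [107. 237.] z 0.0443 bar [476. -44.] [43. 86.] yaw -4.6
knob px [263. 192.] 345 xy [493.4   8.8] [27. 26.] z 0.0496 bar [494.   9.] [ 36. 110.] yaw -4.4
knob px [280. 222.] 335 xy [489.6 -42.4] [26. 27.] z 0.0497 bar [489. -46.] [ 43. 111.] yaw -4.2
knob px [296. 249.] 321 xy [485.6 -91.9] [26. 26.] z 0.0495 bar [484. -96.] [ 44. 113.] yaw -4.3
knob px [488. 281.] 274 xy [ 703.9 -298.7] [41. 17.] z 0.0439
knob px [ 15. 313.] 257 xy [49.7 51.1] [14. 46.] z 0.0415 bar [64. 66.] [49. 86.] yaw -41.9
se [22. 13.] 175 [359.9 359. ] [50.   2.6] 3.1 0.0078
se [117.  52.] 4677 [439.1 263. ] [ 35.9 253.6] 89.6 0.0078
grip [127.  33.] 485 [462.4 262.9] [20.5 29.9] 89.3 0.0355
```

View pics/w12.png

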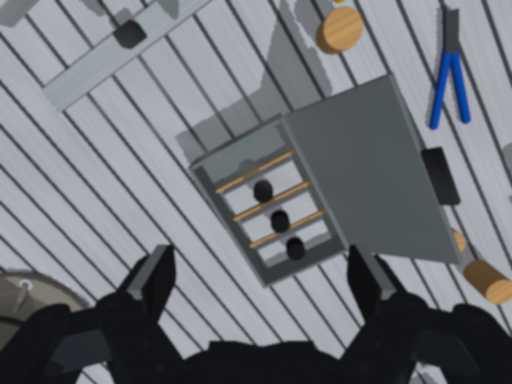

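All three bars are in the case: knobs at (263,192), (280,222) and (296,249), tops at about 49.6 mm. The straightedge grip is at (130,33). I'll turn the tool to yaw 180° (tool x = -X, tool y = +Y) for the straightedge, and scan the whole bench from the top for any remaining bar.

```bash
python3 -m crank '[{"jaw":100,"x":0,"y":0,"z":0,"ax":0,"ay":0,"az":-10.2},{"jaw":100,"x":0,"y":0,"z":0,"ax":0,"ay":0,"az":-10.2},{"jaw":100,"x":0,"y":0,"z":0,"ax":0,"ay":0,"az":-10.2},{"jaw":100,"x":0,"y":0,"z":0,"ax":0,"ay":0,"az":-10.2},{"jaw":100,"x":0,"y":0,"z":0,"ax":0,"ay":0,"az":-10.2},{"jaw":100,"x":0,"y":0,"z":0,"ax":0,"ay":0,"az":-10.2},{"jaw":100,"x":0,"y":0,"z":0,"ax":0,"ay":0,"az":-10.2},{"jaw":100,"x":0,"y":0,"z":0,"ax":0,"ay":0,"az":-10.2},{"jaw":100,"x":0,"y":0,"z":0,"ax":0,"ay":0,"az":-10.2},{"jaw":100,"x":0,"y":0,"z":0,"ax":0,"ay":0,"az":-10.2},{"jaw":100,"x":0,"y":0,"z":0,"ax":0,"ay":0,"az":-10.2},{"jaw":100,"x":0,"y":0,"z":0,"ax":0,"ay":0,"az":-10.2}]'
python3 -m crank '[{"jaw":100,"x":15,"y":52,"z":0,"ax":0,"ay":0,"az":0},{"jaw":100,"x":15,"y":52,"z":0,"ax":0,"ay":0,"az":0},{"jaw":100,"x":15,"y":52,"z":0,"ax":0,"ay":0,"az":0},{"jaw":100,"x":15,"y":52,"z":0,"ax":0,"ay":0,"az":0},{"jaw":100,"x":0,"y":0,"z":0,"ax":0,"ay":0,"az":0},{"jaw":100,"x":0,"y":0,"z":0,"ax":0,"ay":0,"az":0}]'
cat >> h.py <<'E'
def areas(P,d,spec,mn=150):
    g=P[...,2]
    for n,lo,hi,x0,x1,y0,y1 in spec:
        m=((g>lo)&(g<hi)&(P[...,0]>x0)&(P[...,0]<x1)&(P[...,1]>y0)&(P[...,1]<y1)&(d>0)).astype(np.uint8)
        nn,l,s,ce=cv2.connectedComponentsWithStats(m)
        for i in range(1,nn):
            if mn<s[i,4]:
                r=cv2.minAreaRect((P[l==i][:,:2]*1000).astype(np.float32)); print(n,ce[i].round(),s[i,4],np.round(r[0],1),np.round(r[1],1),round(r[2],1),np.median(g[l==i]).round(4))
E
python3 - <<'E'
from h import *
pose()
im,d,c=shot('wrist','w13'); np.savez('w13.npz',im=im,d=d,**c);P=pts(d,c)
areas(P,d,[('se',.004,.012,.2,.7,.15,.33),('grip',.030,.039,.3,.6,.15,.33),('rail',.0385,.046,.2,.7,.3,.5)])
to(462.4,262.9,120,180)
it,dt,ct=shot('top','top2');knobs(it,dt,ct)
E
```

```text
t: 24.45
eef_pos: [0.5225, 0.0553, 0.2877]
tool_rot: [-0.0, -0.0, 1.0, -0.001]
contact_force: [-0.3, -0.4, -0.1]
gripper_width: 1.003
t: 25.2
eef_pos: [0.4641, 0.2639, 0.2877]
tool_rot: [-0.0, 0.002, 1.0, -0.001]
contact_force: [-0.2, -0.1, -0.6]
gripper_width: 1.0
t 25.2 p [464.1 263.9 287.7] yaw 179.7 tilt [-0.  -0.1] q [ 0.2   0.36 -1.04  1.77  0.33  1.2   0.64] F [-0.2 -0.1 -0.6] w 1.00
se [262. 129.] 4870 [460.7 263.6] [ 35.  298.6] 89.5 0.0079
grip [261. 149.] 321 [460.5 262.9] [29.9 18.7] 0.0 0.0357
rail [355. 131.] 5333 [450.8 386.1] [239.4  39.9] 4.2 0.04
t 25.2 p [464.4 263.4 287.7] yaw 179.6 tilt [-0.  -0.1] q [ 0.2   0.36 -1.04  1.77  0.33  1.2   0.64] F [-0.8 -0.4 -1.1] w 1.00
-> az -0.4 first; then shift [  2.   -0.2 167.7]
knob px [238. 182.] 67 xy [560.    8.7] [ 12. 141.] z 0.0426 bar [547.  26.] [31. 58.] yaw -41.2
```

View pics/top2.png

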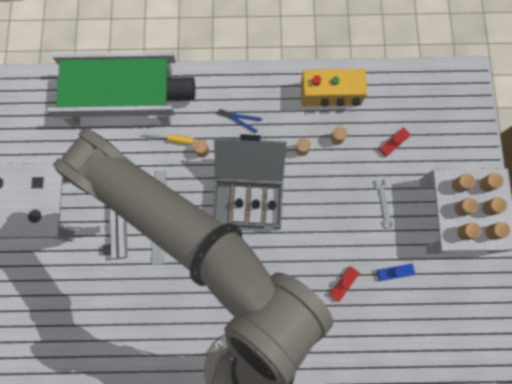

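No other aluminium bar is on the bench, so there are three and all are in. The straightedge is at (461,263) with yaw about -0.4°, and the rail at (451,386) with yaw 4.2°. The flush target is therefore (453.5,348.7). Near the rail, fingers across the width would hit it, so I'll grip along the straightedge's length (tool yaw 90°).

```bash
python3 -m crank '[{"jaw":100,"x":0,"y":0,"z":15,"ax":0,"ay":0,"az":10},{"jaw":100,"x":0,"y":0,"z":15,"ax":0,"ay":0,"az":10},{"jaw":100,"x":0,"y":0,"z":15,"ax":0,"ay":0,"az":10},{"jaw":100,"x":0,"y":0,"z":15,"ax":0,"ay":0,"az":10},{"jaw":100,"x":0,"y":0,"z":15,"ax":0,"ay":0,"az":10},{"jaw":100,"x":0,"y":0,"z":15,"ax":0,"ay":0,"az":10},{"jaw":100,"x":0,"y":0,"z":15,"ax":0,"ay":0,"az":10},{"jaw":100,"x":0,"y":0,"z":15,"ax":0,"ay":0,"az":10},{"jaw":100,"x":0,"y":0,"z":15,"ax":0,"ay":0,"az":10},{"jaw":100,"x":0,"y":0,"z":0,"ax":0,"ay":0,"az":0}]'
python3 - <<'E'
from h import *
pose()
im,d,c=shot('wrist','w14');P=pts(d,c)
areas(P,d,[('se',.004,.012,.2,.7,.15,.33),('grip',.030,.039,.3,.6,.15,.33),('rail',.0385,.046,.2,.7,.3,.5)])
to(461,263.2,14,89.6)
E
```

```text
t: 26.55
eef_pos: [0.4637, 0.2635, 0.1523]
tool_rot: [0.0, 0.709, 0.706, -0.001]
contact_force: [-0.2, -0.0, 0.5]
gripper_width: 0.996
t 26.6 p [463.7 263.5 152.3] yaw 89.8 tilt [-0.1 -0.1] q [-0.12  0.41 -0.63  1.93  0.31  0.89 -0.92] F [-0.2 -0.   0.5] w 1.00
se [261. 171.] 9513 [461.5 263.5] [ 35.4 300.4] 89.6 0.0078
grip [260. 180.] 697 [461.2 263.8] [19.4 29.4] 89.9 0.0355
rail [243.  30.] 16375 [451.5 386. ] [238.9  39.9] 4.2 0.04
t 26.6 p [464.  264.3 153. ] yaw 89.9 tilt [-0.  -0.1] q [-0.12  0.41 -0.63  1.93  0.31  0.89 -0.91] F [-0.3 -1.   0.7] w 1.00
-> az 0.3 first; then shift [ -1.   -2.9 139. ]
```

```bash
python3 -m crank '[{"jaw":100,"x":-0.5,"y":-2.6,"z":50,"ax":0,"ay":0,"az":0.3},{"jaw":100,"x":0,"y":0,"z":50,"ax":0,"ay":0,"az":0},{"jaw":100,"x":0,"y":0,"z":28,"ax":0,"ay":0,"az":0},{"jaw":100,"x":0,"y":0,"z":10,"ax":0,"ay":0,"az":0},{"jaw":100,"x":0,"y":0,"z":0,"ax":0,"ay":0,"az":0},{"jaw":100,"x":0,"y":0,"z":0,"ax":0,"ay":0,"az":0}]'
python3 -c "from h import *; pose()"
```

```text
t: 27.35
eef_pos: [0.462, 0.2658, 0.0166]
tool_rot: [0.0, 0.71, 0.704, 0.001]
contact_force: [0.2, 0.2, -0.9]
gripper_width: 1.003
t 27.4 p [462.  265.8  16.6] yaw 89.5 tilt [0.1 0.1] q [-0.23  0.61 -0.51  2.02  0.49  0.64 -1.08] F [ 0.2  0.2 -0.9] w 1.00
```

```bash
python3 -m crank '[{"jaw":100,"x":-2,"y":-0.6,"z":3,"ax":0,"ay":0,"az":0},{"jaw":100,"x":0,"y":0,"z":0,"ax":0,"ay":0,"az":0},{"jaw":0,"x":0,"y":0,"z":0,"ax":0,"ay":0,"az":0},{"jaw":0,"x":0,"y":0,"z":0,"ax":0,"ay":0,"az":0},{"jaw":0,"x":0,"y":0,"z":0,"ax":0,"ay":0,"az":0},{"jaw":0,"x":0,"y":0,"z":0,"ax":0,"ay":0,"az":0},{"jaw":0,"x":0,"y":0,"z":0,"ax":0,"ay":0,"az":0},{"jaw":0,"x":0,"y":0,"z":0,"ax":0,"ay":0,"az":0}]' 100
python3 -m crank '[{"jaw":0,"x":0,"y":0,"z":-20,"ax":0,"ay":0,"az":0},{"jaw":0,"x":0,"y":0,"z":-40,"ax":0,"ay":0,"az":0},{"jaw":0,"x":0,"y":0,"z":-40,"ax":0,"ay":0,"az":0},{"jaw":0,"x":0,"y":0,"z":-40,"ax":0,"ay":0,"az":0},{"jaw":0,"x":0,"y":0,"z":0,"ax":0,"ay":0,"az":0},{"jaw":0,"x":0,"y":0,"z":0,"ax":0,"ay":0,"az":0}]'
python3 - <<'E'
from h import *
pose();im,d,c=shot('wrist','w15')
E
```

```text
t: 28.35
eef_pos: [0.4606, 0.2634, 0.0127]
tool_rot: [0.0, 0.71, 0.704, 0.0]
contact_force: [-1.4, -0.6, 5.9]
gripper_width: 0.329
t: 29.1
eef_pos: [0.4598, 0.2625, 0.1519]
tool_rot: [0.0, 0.71, 0.704, -0.001]
contact_force: [0.1, 0.5, -2.9]
gripper_width: 0.331
t 29.1 p [459.8 262.5 151.9] yaw 89.5 tilt [-0.  -0.1] q [-0.12  0.41 -0.64  1.94  0.31  0.89 -0.93] F [ 0.1  0.5 -2.9] w 0.33
```

View pics/w15.png

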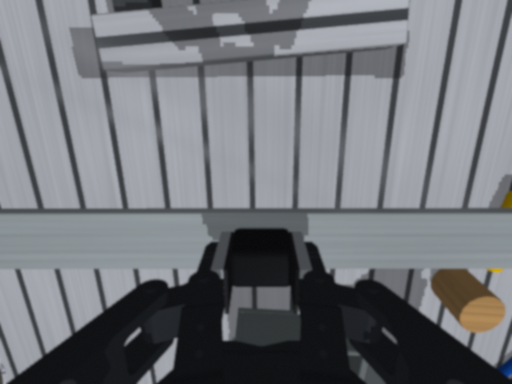

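The straightedge is held level and square by its grip. I'll turn it along the case's length and carry it there.

```bash
python3 -m crank '[{"jaw":0,"x":0,"y":0,"z":0,"ax":0,"ay":0,"az":-9.6},{"jaw":0,"x":0,"y":0,"z":0,"ax":0,"ay":0,"az":-9.6},{"jaw":0,"x":0,"y":0,"z":0,"ax":0,"ay":0,"az":-9.6},{"jaw":0,"x":0,"y":0,"z":0,"ax":0,"ay":0,"az":-9.6},{"jaw":0,"x":0,"y":0,"z":0,"ax":0,"ay":0,"az":-9.6},{"jaw":0,"x":0,"y":0,"z":0,"ax":0,"ay":0,"az":-9.6},{"jaw":0,"x":0,"y":0,"z":0,"ax":0,"ay":0,"az":-9.6},{"jaw":0,"x":0,"y":0,"z":0,"ax":0,"ay":0,"az":-9.6},{"jaw":0,"x":0,"y":0,"z":0,"ax":0,"ay":0,"az":-9.4},{"jaw":0,"x":0,"y":0,"z":0,"ax":0,"ay":0,"az":0}]'
python3 - <<'E'
from h import *
to(491.8,-16.9,120,175.7)
E
```

```text
t: 30.4
eef_pos: [0.4595, 0.2626, 0.1507]
tool_rot: [-0.002, 0.038, 0.999, -0.0]
contact_force: [-0.6, 0.9, -4.1]
gripper_width: 0.331
t 30.4 p [459.5 262.6 150.7] yaw 175.6 tilt [-0.2 -0. ] q [ 0.13  0.52 -0.98  1.93  0.52  0.97  0.4 ] F [-0.6  0.9 -4.1] w 0.33
-> az -0.1 first; then shift [ -53.3 -276.3   30.8]
```

```bash
python3 -m crank '[{"jaw":0,"x":-9,"y":-46,"z":0,"ax":0,"ay":0,"az":0},{"jaw":0,"x":-9,"y":-46,"z":0,"ax":0,"ay":0,"az":0},{"jaw":0,"x":-9,"y":-46,"z":0,"ax":0,"ay":0,"az":0},{"jaw":0,"x":-9,"y":-46,"z":0,"ax":0,"ay":0,"az":0},{"jaw":0,"x":-9,"y":-46,"z":0,"ax":0,"ay":0,"az":0},{"jaw":0,"x":-8,"y":-46,"z":0,"ax":0,"ay":0,"az":0},{"jaw":0,"x":0,"y":0,"z":0,"ax":0,"ay":0,"az":0},{"jaw":0,"x":0,"y":0,"z":0,"ax":0,"ay":0,"az":0}]'
python3 - <<'E'
from h import *
to(491.8,-16.9,69,175.7)
im,d,c=shot('wrist','w16')
E
```

```text
t: 31.4
eef_pos: [0.4921, -0.0156, 0.1518]
tool_rot: [-0.0, 0.039, 0.999, 0.0]
contact_force: [0.7, 0.3, -3.7]
gripper_width: 0.331
t 31.4 p [492.1 -15.6 151.8] yaw 175.6 tilt [-0.  0.] q [ 0.71  0.45 -0.99  2.01  0.47  0.93  0.96] F [ 0.7  0.3 -3.7] w 0.33
-> az -0.1 first; then shift [ 0.1 -1.4 82.8]
```

View pics/w16.png

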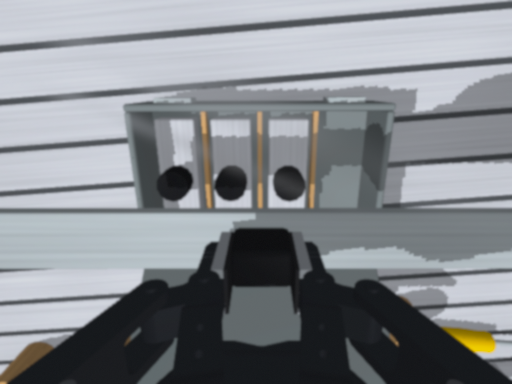

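The straightedge is held over the mouth along the case's length, with the three knobs at row 183 on its near side in perspective. Lowering onto the rim.

```bash
python3 -m crank '[{"jaw":0,"x":0,"y":-1.4,"z":40,"ax":0,"ay":0,"az":0},{"jaw":0,"x":0,"y":0,"z":25,"ax":0,"ay":0,"az":0},{"jaw":0,"x":0,"y":0,"z":10,"ax":0,"ay":0,"az":0},{"jaw":0,"x":0,"y":0,"z":4,"ax":0,"ay":0,"az":0},{"jaw":0,"x":0,"y":0,"z":0,"ax":0,"ay":0,"az":0},{"jaw":0,"x":0,"y":0,"z":0,"ax":0,"ay":0,"az":0}]'
python3 -c "from h import *; to(491.8,-16.9,69,175.7)"
```

```text
t: 32.2
eef_pos: [0.4931, -0.0173, 0.074]
tool_rot: [0.001, 0.038, 0.999, -0.0]
contact_force: [-0.2, -0.3, -3.2]
gripper_width: 0.329
t 32.2 p [493.1 -17.3  74. ] yaw 175.7 tilt [ 0.1 -0. ] q [ 0.62  0.56 -0.89  2.07  0.62  0.79  0.85] F [-0.2 -0.3 -3.2] w 0.33
-> az -0.0 first; then shift [1.3 0.3 5. ]
```

```bash
python3 -m crank '[{"jaw":0,"x":1.3,"y":0,"z":3,"ax":0,"ay":0,"az":0},{"jaw":0,"x":0,"y":0,"z":1.5,"ax":0,"ay":0,"az":0},{"jaw":0,"x":0,"y":0,"z":0.5,"ax":0,"ay":0,"az":0},{"jaw":0,"x":0,"y":0,"z":0,"ax":0,"ay":0,"az":0}]'
python3 -c "from h import *; pose()"
```

```text
t: 32.7
eef_pos: [0.491, -0.0175, 0.0687]
tool_rot: [-0.0, 0.038, 0.999, -0.0]
contact_force: [-3.5, -0.9, 6.2]
gripper_width: 0.332
t 32.7 p [491.  -17.5  68.7] yaw 175.7 tilt [-0.  -0.1] q [ 0.61  0.57 -0.88  2.08  0.63  0.78  0.84] F [-3.5 -0.9  6.2] w 0.33
```

It bears on the rim (+6 N). Releasing and lifting clear, then waiting.

```bash
python3 -m crank '[{"jaw":75,"x":0,"y":0,"z":0,"ax":0,"ay":0,"az":0},{"jaw":75,"x":0,"y":0,"z":0,"ax":0,"ay":0,"az":0},{"jaw":75,"x":0,"y":0,"z":0,"ax":0,"ay":0,"az":0},{"jaw":75,"x":0,"y":0,"z":-30,"ax":0,"ay":0,"az":0},{"jaw":100,"x":0,"y":0,"z":-50,"ax":0,"ay":0,"az":0},{"jaw":100,"x":0,"y":0,"z":-10,"ax":0,"ay":0,"az":0},{"jaw":100,"x":0,"y":0,"z":0,"ax":0,"ay":0,"az":0},{"jaw":100,"x":0,"y":0,"z":0,"ax":0,"ay":0,"az":0},{"jaw":100,"x":0,"y":0,"z":0,"ax":0,"ay":0,"az":0},{"jaw":100,"x":0,"y":0,"z":0,"ax":0,"ay":0,"az":0},{"jaw":100,"x":0,"y":0,"z":0,"ax":0,"ay":0,"az":0},{"jaw":100,"x":0,"y":0,"z":0,"ax":0,"ay":0,"az":0}]'
python3 - <<'E'
from h import *
im,d,c=shot('wrist','w17');P=pts(d,c);np.savez('w17.npz',im=im,d=d,**c)
areas(P,d,[('se',.060,.070,.42,.56,-.25,.2),('grip',.083,.098,.42,.56,-.2,.2)])
g=P[...,2];m=(g>.060)&(g<.070)&(abs(P[...,0]-.492)<.04)&(d>0)
A=np.c_[P[m][:,:2],np.ones(m.sum())];k=np.linalg.lstsq(A,g[m],rcond=None)[0];print('tilt deg',np.degrees(k[:2]).round(2),'z centre',(k@[.492,-.017,1]).round(4))
to(491.5,-17,69,175.7)
E
```

```text
t: 34.2
eef_pos: [0.4911, -0.0172, 0.1581]
tool_rot: [-0.0, 0.037, 0.999, 0.0]
contact_force: [0.8, -0.7, 0.5]
gripper_width: 1.001
se [261. 187.] 13184 [488.7 -17.6] [300.7  34.9] 85.7 0.0639
grip [261. 198.] 1048 [488.4 -17.4] [29.8 19.4] 85.9 0.0916
tilt deg [ 0.45 -0.03] z centre 0.0639
t 34.2 p [491.1 -17.3 158.1] yaw 175.7 tilt [-0.  0.] q [ 0.72  0.44 -1.    2.01  0.46  0.94  0.98] F [ 0.2 -1.1  0.1] w 1.00
-> az 0.0 first; then shift [-0.4  0.3 89.1]
```

```bash
python3 -m crank '[{"jaw":100,"x":0,"y":0,"z":0,"ax":0,"ay":0,"az":0},{"jaw":100,"x":0,"y":0,"z":0,"ax":0,"ay":0,"az":0},{"jaw":100,"x":0,"y":0,"z":0,"ax":0,"ay":0,"az":0},{"jaw":100,"x":0,"y":0,"z":0,"ax":0,"ay":0,"az":0},{"jaw":100,"x":0,"y":0,"z":0,"ax":0,"ay":0,"az":0},{"jaw":100,"x":0,"y":0,"z":0,"ax":0,"ay":0,"az":0}]'
```

```text
t: 35.0
eef_pos: [0.4911, -0.0173, 0.1582]
tool_rot: [0.0, 0.037, 0.999, -0.0]
contact_force: [0.0, 0.6, 0.6]
gripper_width: 1.002
```

The straightedge rests flat on the rim: top at 63.9 mm, no tilt along its length, released for over a second. Picking it up again.

```bash
python3 -m crank '[{"jaw":100,"x":0.5,"y":0,"z":45,"ax":0,"ay":0,"az":0},{"jaw":100,"x":0,"y":0,"z":30,"ax":0,"ay":0,"az":0},{"jaw":100,"x":0,"y":0,"z":13,"ax":0,"ay":0,"az":0},{"jaw":100,"x":0,"y":0,"z":1,"ax":0,"ay":0,"az":0},{"jaw":100,"x":0,"y":0,"z":0,"ax":0,"ay":0,"az":0},{"jaw":100,"x":0,"y":0,"z":0,"ax":0,"ay":0,"az":0}]'
python3 -c "from h import *; pose()"
```

```text
t: 35.75
eef_pos: [0.4914, -0.0173, 0.0702]
tool_rot: [0.001, 0.038, 0.999, -0.0]
contact_force: [0.0, 0.3, 0.4]
gripper_width: 1.0
t 35.8 p [491.4 -17.3  70.2] yaw 175.7 tilt [ 0.1 -0. ] q [ 0.61  0.57 -0.88  2.08  0.63  0.78  0.84] F [0.  0.3 0.4] w 1.00
```

```bash
python3 -m crank '[{"jaw":100,"x":0.4,"y":0,"z":1,"ax":0,"ay":0,"az":0},{"jaw":0,"x":0,"y":0,"z":0,"ax":0,"ay":0,"az":0},{"jaw":0,"x":0,"y":0,"z":0,"ax":0,"ay":0,"az":0},{"jaw":0,"x":0,"y":0,"z":0,"ax":0,"ay":0,"az":0},{"jaw":0,"x":0,"y":0,"z":0,"ax":0,"ay":0,"az":0},{"jaw":0,"x":0,"y":0,"z":0,"ax":0,"ay":0,"az":0},{"jaw":0,"x":0,"y":0,"z":0,"ax":0,"ay":0,"az":0},{"jaw":0,"x":0,"y":0,"z":-20,"ax":0,"ay":0,"az":0},{"jaw":0,"x":0,"y":0,"z":-35,"ax":0,"ay":0,"az":0},{"jaw":0,"x":0,"y":0,"z":-30,"ax":0,"ay":0,"az":0},{"jaw":0,"x":0,"y":0,"z":0,"ax":0,"ay":0,"az":0},{"jaw":0,"x":0,"y":0,"z":0,"ax":0,"ay":0,"az":0}]' 100
python3 -c "from h import *; to(456,300,152,175.7)"
```

```text
t: 37.25
eef_pos: [0.4893, -0.0177, 0.1521]
tool_rot: [-0.001, 0.038, 0.999, -0.0]
contact_force: [-0.8, -0.2, -2.7]
gripper_width: 0.33
t 37.2 p [489.3 -17.7 152.1] yaw 175.7 tilt [-0.1 -0. ] q [ 0.72  0.45 -1.    2.02  0.47  0.93  0.97] F [-0.8 -0.2 -2.7] w 0.33
-> az -0.0 first; then shift [ 57.  314.3  -0. ]
```

```bash
python3 -m crank '[{"jaw":0,"x":9.5,"y":50,"z":0,"ax":0,"ay":0,"az":0},{"jaw":0,"x":9.5,"y":50,"z":0,"ax":0,"ay":0,"az":0},{"jaw":0,"x":9.5,"y":50,"z":0,"ax":0,"ay":0,"az":0},{"jaw":0,"x":9.5,"y":50,"z":0,"ax":0,"ay":0,"az":0},{"jaw":0,"x":9.5,"y":50,"z":0,"ax":0,"ay":0,"az":0},{"jaw":0,"x":9.5,"y":50,"z":0,"ax":0,"ay":0,"az":0},{"jaw":0,"x":0,"y":0,"z":0,"ax":0,"ay":0,"az":0}]'
python3 -m crank '[{"jaw":0,"x":0,"y":0,"z":0,"ax":0,"ay":0,"az":10},{"jaw":0,"x":0,"y":0,"z":0,"ax":0,"ay":0,"az":10},{"jaw":0,"x":0,"y":0,"z":0,"ax":0,"ay":0,"az":10},{"jaw":0,"x":0,"y":0,"z":0,"ax":0,"ay":0,"az":10},{"jaw":0,"x":0,"y":0,"z":0,"ax":0,"ay":0,"az":10},{"jaw":0,"x":0,"y":0,"z":0,"ax":0,"ay":0,"az":10},{"jaw":0,"x":0,"y":0,"z":0,"ax":0,"ay":0,"az":10},{"jaw":0,"x":0,"y":0,"z":0,"ax":0,"ay":0,"az":10},{"jaw":0,"x":0,"y":0,"z":0,"ax":0,"ay":0,"az":1.5},{"jaw":0,"x":0,"y":0,"z":0,"ax":0,"ay":0,"az":0}]'
python3 - <<'E'
from h import *
to(454,330,70,94.2)
im,d,c=shot('wrist','w18');P=pts(d,c);np.savez('w18.npz',im=im,d=d,**c)
areas(P,d,[('rail',.0385,.046,.2,.7,.3,.5),('se',.12,.16,.2,.8,.2,.35)])
E
```

```text
t: 38.12
eef_pos: [0.4531, 0.2911, 0.1522]
tool_rot: [-0.001, 0.033, 0.999, 0.001]
contact_force: [-0.1, -0.3, -3.3]
gripper_width: 0.329
t: 39.38
eef_pos: [0.4556, 0.2854, 0.1524]
tool_rot: [-0.0, 0.68, 0.733, -0.001]
contact_force: [0.5, 0.8, -3.3]
gripper_width: 0.327
t 39.4 p [455.6 285.4 152.4] yaw 94.3 tilt [-0.1 -0.1] q [-0.15  0.42 -0.66  1.92  0.33  0.9  -0.89] F [ 0.5  0.8 -3.3] w 0.33
-> az 0.1 first; then shift [44.7  1.8 82.3]
rail [268.  60.] 15955 [451.7 386.1] [239.2  39.5] 4.3 0.04
se [255. 237.] 27377 [451.3 284.4] [291.8  36.4] 4.4 0.1476
```

```bash
python3 -m crank '[{"jaw":0,"x":28,"y":1.5,"z":20,"ax":0,"ay":0,"az":0},{"jaw":0,"x":28,"y":1,"z":40,"ax":0,"ay":0,"az":0},{"jaw":0,"x":0,"y":0,"z":40,"ax":0,"ay":0,"az":0},{"jaw":0,"x":0,"y":0,"z":25,"ax":0,"ay":0,"az":0},{"jaw":0,"x":0,"y":0,"z":8,"ax":0,"ay":0,"az":0},{"jaw":0,"x":0,"y":0,"z":0,"ax":0,"ay":0,"az":0},{"jaw":0,"x":0,"y":0,"z":0,"ax":0,"ay":0,"az":0}]'
python3 -c "from h import *; to(454.2,349.3,14,94.2)"
```

```text
t: 40.3
eef_pos: [0.455, 0.3428, 0.0214]
tool_rot: [0.0, 0.681, 0.733, 0.001]
contact_force: [0.2, 0.4, -3.1]
gripper_width: 0.327
t 40.3 p [455.  342.8  21.4] yaw 94.2 tilt [0.1 0.1] q [-0.34  0.65 -0.54  1.93  0.51  0.7  -1.12] F [ 0.2  0.4 -3.1] w 0.33
-> az 0.0 first; then shift [ 6.5 -0.3  7.4]
```

```bash
python3 -m crank '[{"jaw":0,"x":0,"y":0,"z":5,"ax":0,"ay":0,"az":0},{"jaw":0,"x":0,"y":0,"z":2,"ax":0,"ay":0,"az":0},{"jaw":0,"x":0,"y":0,"z":0,"ax":0,"ay":0,"az":0}]'
python3 -c "from h import *; pose()"
python3 -m crank '[{"jaw":0,"x":3,"y":0,"z":0,"ax":0,"ay":0,"az":0},{"jaw":0,"x":2,"y":0,"z":0,"ax":0,"ay":0,"az":0},{"jaw":0,"x":0,"y":0,"z":0,"ax":0,"ay":0,"az":0}]'
python3 -c "from h import *; pose()"
```

```text
t: 40.67
eef_pos: [0.4542, 0.3421, 0.0131]
tool_rot: [0.0, 0.681, 0.733, -0.0]
contact_force: [-1.3, -0.7, -3.0]
gripper_width: 0.327
t 40.7 p [454.2 342.1  13.1] yaw 94.2 tilt [-0. -0.] q [-0.35  0.66 -0.54  1.93  0.52  0.69 -1.12] F [-1.3 -0.7 -3. ] w 0.33
t: 41.05
eef_pos: [0.4537, 0.3477, 0.0133]
tool_rot: [-0.0, 0.681, 0.733, 0.0]
contact_force: [-0.2, -0.9, -2.7]
gripper_width: 0.329
t 41.0 p [453.7 347.7  13.3] yaw 94.2 tilt [0. 0.] q [-0.35  0.66 -0.54  1.92  0.52  0.69 -1.13] F [-0.2 -0.9 -2.7] w 0.33
```

```bash
python3 -m crank '[{"jaw":0,"x":1.5,"y":0,"z":0,"ax":0,"ay":0,"az":0},{"jaw":0,"x":1.5,"y":0,"z":0,"ax":0,"ay":0,"az":0},{"jaw":0,"x":0,"y":0,"z":0,"ax":0,"ay":0,"az":0}]'
python3 -c "from h import *; pose()"
```

```text
t: 41.42
eef_pos: [0.4537, 0.3496, 0.0131]
tool_rot: [0.0, 0.681, 0.733, -0.0]
contact_force: [0.4, -3.0, -2.9]
gripper_width: 0.328
t 41.4 p [453.7 349.6  13.1] yaw 94.2 tilt [-0.  -0.1] q [-0.36  0.67 -0.54  1.92  0.52  0.7  -1.13] F [ 0.4 -3.  -2.9] w 0.33
```

```bash
python3 -m crank '[{"jaw":0,"x":1.5,"y":0,"z":0,"ax":0,"ay":0,"az":0},{"jaw":0,"x":0,"y":0,"z":1,"ax":0,"ay":0,"az":0},{"jaw":0,"x":0,"y":0,"z":0,"ax":0,"ay":0,"az":0}]'
python3 -c "from h import *; pose()"
```

```text
t: 41.8
eef_pos: [0.4537, 0.3497, 0.0127]
tool_rot: [0.001, 0.681, 0.732, -0.001]
contact_force: [-1.7, -8.0, 8.1]
gripper_width: 0.328
t 41.8 p [453.7 349.7  12.7] yaw 94.2 tilt [ 0.  -0.2] q [-0.36  0.67 -0.53  1.92  0.52  0.7  -1.14] F [-1.7 -8.   8.1] w 0.33
```

It is pressed against the profile (-8 N) and the bench (+8 N). Releasing and checking from above.

```bash
python3 -m crank '[{"jaw":75,"x":0,"y":0,"z":0,"ax":0,"ay":0,"az":0},{"jaw":75,"x":0,"y":0,"z":0,"ax":0,"ay":0,"az":0},{"jaw":75,"x":0,"y":0,"z":0,"ax":0,"ay":0,"az":0},{"jaw":75,"x":0,"y":0,"z":-30,"ax":0,"ay":0,"az":0},{"jaw":75,"x":0,"y":0,"z":-60,"ax":0,"ay":0,"az":0},{"jaw":75,"x":-20,"y":0,"z":-60,"ax":0,"ay":0,"az":0},{"jaw":75,"x":-40,"y":0,"z":-40,"ax":0,"ay":0,"az":0},{"jaw":75,"x":0,"y":0,"z":0,"ax":0,"ay":0,"az":0},{"jaw":75,"x":0,"y":0,"z":0,"ax":0,"ay":0,"az":0}]'
python3 - <<'E'
from h import *
pose()
im,d,c=shot('wrist','w19');P=pts(d,c);np.savez('w19.npz',im=im,d=d,**c)
areas(P,d,[('rail',.0385,.046,.2,.7,.3,.5),('se',.004,.012,.2,.8,.2,.372),('lidz',.075,.22,.5,.8,-.2,.15)])
it,dt,ct=shot('top');Q=pts(dt,ct);np.savez('top3.npz',im=it,d=dt,**ct)
m=(Q[...,2]>.07)&(Q[...,2]<.2)&(Q[...,0]>.5)&(Q[...,0]<.75)&(abs(Q[...,1]+.02)<.12);q=Q[m];print('lid',q.min(0),q.max(0))
A=np.c_[q[:,0],np.ones(len(q))];k=np.linalg.lstsq(A,q[:,2],rcond=None)[0];print('slope deg',np.degrees(np.arctan(k[0])))
E
```

```text
t: 42.92
eef_pos: [0.4575, 0.2924, 0.201]
tool_rot: [-0.0, 0.681, 0.733, -0.0]
contact_force: [0.8, -0.0, -0.5]
gripper_width: 0.751
t 42.9 p [457.5 292.4 201. ] yaw 94.2 tilt [-0.  0.] q [-0.13  0.37 -0.69  1.87  0.28  1.   -0.86] F [ 0.8 -0.  -0.5] w 0.75
rail [264.  72.] 10781 [451.7 386.4] [239.2  39.2] 4.2 0.04
se [259. 111.] 8066 [453.2 348.1] [299.8  34.3] 4.2 0.0079
lidz [382. 378.] 193 [605.7  77.7] [22.5 12.1] 40.4 0.0962
lid [ 0.56684683 -0.13264326  0.07003914] [0.67586308 0.08252181 0.18020592]
slope deg 47.40519902860609
```

The straightedge lies flush: yaw 4.2° like the profile, centre line about 38 mm from the profile's, centred within 1.5 mm. The lid is open at about 132°. Next I close the fingers and go behind the lid tab.

```bash
python3 -m crank '[{"jaw":0,"x":0,"y":0,"z":-35,"ax":0,"ay":0,"az":8.5},{"jaw":0,"x":0,"y":0,"z":-35,"ax":0,"ay":0,"az":0},{"jaw":0,"x":0,"y":0,"z":0,"ax":0,"ay":0,"az":0}]'
python3 -c "from h import *; to(708,-33,270,85.7)"
```

```text
t: 43.4
eef_pos: [0.4582, 0.2944, 0.2729]
tool_rot: [-0.0, 0.732, 0.681, 0.002]
contact_force: [0.7, -0.2, -0.6]
gripper_width: 0.111
t 43.4 p [458.2 294.4 272.9] yaw 85.8 tilt [0.1 0.1] q [-0.12  0.29 -0.68  1.79  0.2   1.13 -0.94] F [ 0.7 -0.2 -0.6] w 0.11
-> az 0.1 first; then shift [-307.7  273.6    2.7]
```

```bash
python3 -m crank '[{"jaw":0,"x":-38.5,"y":34.2,"z":0,"ax":0,"ay":0,"az":0},{"jaw":0,"x":-38.5,"y":34.2,"z":0,"ax":0,"ay":0,"az":0},{"jaw":0,"x":-38.5,"y":34.2,"z":0,"ax":0,"ay":0,"az":0},{"jaw":0,"x":-38.5,"y":34.2,"z":0,"ax":0,"ay":0,"az":0},{"jaw":0,"x":-38.5,"y":34.2,"z":0,"ax":0,"ay":0,"az":0},{"jaw":0,"x":-38.5,"y":34.2,"z":0,"ax":0,"ay":0,"az":0},{"jaw":0,"x":-38.5,"y":34.2,"z":0,"ax":0,"ay":0,"az":0},{"jaw":0,"x":-38.5,"y":34.2,"z":0,"ax":0,"ay":0,"az":0},{"jaw":0,"x":0,"y":0,"z":0,"ax":0,"ay":0,"az":0},{"jaw":0,"x":0,"y":0,"z":0,"ax":0,"ay":0,"az":0}]'
python3 -c "from h import *; to(708,-33,150,85.7)"
```

```text
t: 44.65
eef_pos: [0.707, -0.034, 0.2691]
tool_rot: [-0.002, 0.733, 0.681, -0.001]
contact_force: [-0.7, 1.0, -0.3]
gripper_width: -0.003
t 44.6 p [707.  -34.  269.1] yaw 85.8 tilt [-0.2  0.1] q [ 0.28  0.55 -0.5   1.39  0.26  1.26 -0.31] F [-0.7  1.  -0.3] w -0.00
-> az 0.1 first; then shift [  0.9   1.4 119.1]
```

```bash
python3 -m crank '[{"jaw":0,"x":0,"y":3,"z":50,"ax":0,"ay":0,"az":0},{"jaw":0,"x":0,"y":0,"z":50,"ax":0,"ay":0,"az":0},{"jaw":0,"x":0,"y":0,"z":19,"ax":0,"ay":0,"az":0},{"jaw":0,"x":0,"y":0,"z":0,"ax":0,"ay":0,"az":0},{"jaw":0,"x":0,"y":-25,"z":0,"ax":0,"ay":0,"az":0},{"jaw":0,"x":0,"y":-25,"z":0,"ax":0,"ay":0,"az":0},{"jaw":0,"x":0,"y":-25,"z":0,"ax":0,"ay":0,"az":0},{"jaw":0,"x":0,"y":0,"z":0,"ax":0,"ay":0,"az":0}]'
python3 -c "from h import *; to(491.8+93*.997,-16.9-7,150,85.7)"
```

```text
t: 45.65
eef_pos: [0.6429, -0.0294, 0.1615]
tool_rot: [0.007, 0.733, 0.68, 0.007]
contact_force: [6.3, -0.9, 15.9]
gripper_width: -0.001
t 45.6 p [642.9 -29.4 161.5] yaw 85.7 tilt [ 1.1 -0. ] q [ 0.31  0.53 -0.5   1.69  0.3   0.98 -0.37] F [ 6.3 -0.9 15.9] w -0.00
-> az 0.0 first; then shift [  1.1 -58.8  10.3]
```

The hand is being pushed up (16 N vertical). I'll look before continuing.

```bash
python3 - <<'E'
from h import *
im,d,c=shot('side');cv2.imwrite('pics/s2.png',cv2.resize(im[90:260,150:350,::-1],None,fx=3.5,fy=3.5,interpolation=cv2.INTER_CUBIC)); pose()
P=pts(d,c)
E
```

```text
t 45.7 p [643.2 -29.4 161.3] yaw 85.7 tilt [ 1.1 -0. ] q [ 0.31  0.53 -0.5   1.69  0.3   0.98 -0.37] F [ 6.4 -1.5 16. ] w -0.00
```

View pics/s2.png

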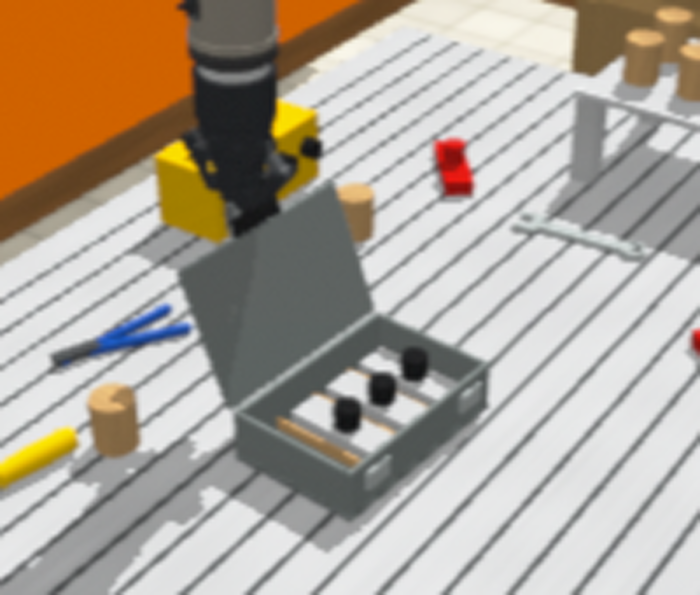

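The lid tab is caught under the flared finger linkage. I'll back off, rise so only the fingertips meet the tab, and push along the arc.

```bash
python3 -m crank '[{"jaw":0,"x":0,"y":12,"z":0,"ax":0,"ay":0,"az":0},{"jaw":0,"x":0,"y":12,"z":0,"ax":0,"ay":0,"az":0},{"jaw":0,"x":0,"y":0,"z":-30,"ax":0,"ay":0,"az":0},{"jaw":0,"x":0,"y":0,"z":-6,"ax":0,"ay":0,"az":0},{"jaw":0,"x":0,"y":0,"z":0,"ax":0,"ay":0,"az":0}]'
python3 - <<'E'
from h import *
p,R,yaw=pose(); print('u',(p[:2]-[491.8,-16.9])@[.9972,-.075],'v',(p[:2]-[491.8,-16.9])@[.075,.9972])
im,d,c=shot('side');P=pts(d,c);m=(d>0)&(P[...,2]>.09)&(P[...,2]<.25)&(P[...,0]>.5)&(P[...,0]<.68)&(P[...,1]>.01)&(P[...,1]<.09);q=P[m]
k=np.polyfit(q[:,0],q[:,2],1);print(m.sum(),'theta',180-np.degrees(np.arctan(k[0])),q.max(0))
E
```

```text
t: 46.32
eef_pos: [0.6601, -0.0317, 0.1886]
tool_rot: [0.0, 0.733, 0.68, 0.0]
contact_force: [-0.3, -0.5, -0.5]
gripper_width: -0.005
t 46.3 p [660.1 -31.7 188.6] yaw 85.7 tilt [0. 0.] q [ 0.3   0.54 -0.5   1.61  0.29  1.07 -0.35] F [-0.3 -0.5 -0.5] w -0.00
u 168.9078215279911 v -2.132467121360305
615 theta 115.42528646566234 [0.6342403  0.08589236 0.18738494]
```

```bash
python3 -m crank '[{"jaw":0,"x":0,"y":0,"z":6,"ax":0,"ay":0,"az":0},{"jaw":0,"x":0,"y":-15,"z":0,"ax":0,"ay":0,"az":0},{"jaw":0,"x":0,"y":-15,"z":-5,"ax":0,"ay":0,"az":0},{"jaw":0,"x":0,"y":-15,"z":-4,"ax":0,"ay":0,"az":0},{"jaw":0,"x":0,"y":-15,"z":-3,"ax":0,"ay":0,"az":0},{"jaw":0,"x":0,"y":-15,"z":-2,"ax":0,"ay":0,"az":0},{"jaw":0,"x":0,"y":0,"z":0,"ax":0,"ay":0,"az":0}]'
cat > lid.py <<'E'
from h import *
p,R,yaw=pose(); print('u',(p[:2]-[491.8,-16.9])@[.9972,-.075])
im,d,c=shot('side');P=pts(d,c);m=(d>0)&(P[...,2]>.066)&(P[...,2]<.25)&(P[...,0]>.4)&(P[...,0]<.68)&(P[...,1]>.01)&(P[...,1]<.09);q=P[m]
k=np.linalg.svd(q-q.mean(0),full_matrices=False)[2][2];k*=np.sign(k[0]);print(m.sum(),'theta %.1f'%np.degrees(np.arctan2(np.hypot(k[0],k[1]),k[2])),'max',q.max(0))
E
python3 lid.py
```

```text
t: 47.25
eef_pos: [0.5838, -0.0262, 0.1969]
tool_rot: [0.0, 0.733, 0.68, -0.0]
contact_force: [-0.4, 0.6, -1.1]
gripper_width: -0.002
t 47.2 p [583.8 -26.2 196.9] yaw 85.7 tilt [-0. -0.] q [ 0.35  0.42 -0.53  1.78  0.24  1.01 -0.35] F [-0.4  0.6 -1.1] w -0.00
u 92.43646446469124
638 theta 89.8 max [0.5788168  0.08722508 0.200273  ]
```

```bash
python3 -m crank '[{"jaw":0,"x":0,"y":-18.5,"z":0.5,"ax":0,"ay":0,"az":0},{"jaw":0,"x":0,"y":-18,"z":2.5,"ax":0,"ay":0,"az":0},{"jaw":0,"x":0,"y":-17.8,"z":5,"ax":0,"ay":0,"az":0},{"jaw":0,"x":0,"y":-16.8,"z":7.5,"ax":0,"ay":0,"az":0},{"jaw":0,"x":0,"y":-15.5,"z":9.5,"ax":0,"ay":0,"az":0},{"jaw":0,"x":0,"y":-14.7,"z":11,"ax":0,"ay":0,"az":0},{"jaw":0,"x":0,"y":0,"z":0,"ax":0,"ay":0,"az":0}]'
python3 lid.py
```

```text
t: 48.18
eef_pos: [0.4831, -0.0187, 0.1599]
tool_rot: [-0.001, 0.733, 0.68, -0.001]
contact_force: [-0.4, -0.2, 0.6]
gripper_width: -0.001
t 48.2 p [483.1 -18.7 159.9] yaw 85.7 tilt [-0.1 -0. ] q [ 0.39  0.31 -0.56  2.04  0.21  0.85 -0.37] F [-0.4 -0.2  0.6] w -0.00
u -8.563165771423618
148 theta 45.1 max [0.56579197 0.08938866 0.17494908]
```

Tracking as planned (45°). Continuing down to closed.

```bash
python3 -m crank '[{"jaw":0,"x":0,"y":-12.5,"z":13.2,"ax":0,"ay":0,"az":0},{"jaw":0,"x":0,"y":-11.4,"z":14.6,"ax":0,"ay":0,"az":0},{"jaw":0,"x":0,"y":-8,"z":16,"ax":0,"ay":0,"az":0},{"jaw":0,"x":0,"y":-5,"z":17,"ax":0,"ay":0,"az":0},{"jaw":0,"x":0,"y":-2,"z":16,"ax":0,"ay":0,"az":0},{"jaw":0,"x":0,"y":0,"z":15,"ax":0,"ay":0,"az":0},{"jaw":0,"x":0,"y":0,"z":0,"ax":0,"ay":0,"az":0}]'
python3 lid.py
```

```text
t: 49.1
eef_pos: [0.445, -0.0157, 0.0677]
tool_rot: [-0.001, 0.733, 0.68, -0.001]
contact_force: [-0.3, 0.8, 0.2]
gripper_width: -0.001
t 49.1 p [445.  -15.7  67.7] yaw 85.7 tilt [-0.1  0. ] q [ 0.33  0.4  -0.51  2.19  0.33  0.62 -0.49] F [-0.3  0.8  0.2] w -0.00
u -46.801527338736804
711 theta 101.3 max [0.56689455 0.08980164 0.24962154]
```

```bash
python3 -m crank '[{"jaw":0,"x":0,"y":0,"z":2,"ax":0,"ay":0,"az":0},{"jaw":0,"x":0,"y":0,"z":2,"ax":0,"ay":0,"az":0},{"jaw":0,"x":0,"y":0,"z":0,"ax":0,"ay":0,"az":0}]'
python3 -c "from h import *; pose()"
python3 -m crank '[{"jaw":0,"x":0,"y":0,"z":1.5,"ax":0,"ay":0,"az":0},{"jaw":0,"x":0,"y":0,"z":1,"ax":0,"ay":0,"az":0},{"jaw":0,"x":0,"y":0,"z":0,"ax":0,"ay":0,"az":0}]'
python3 -c "from h import *; pose()"
```

```text
t: 49.52
eef_pos: [0.4454, -0.0159, 0.0648]
tool_rot: [0.0, 0.733, 0.68, 0.0]
contact_force: [-0.2, -0.5, 0.4]
gripper_width: -0.006
t 49.5 p [445.4 -15.9  64.8] yaw 85.7 tilt [ 0. -0.] q [ 0.32  0.41 -0.5   2.2   0.34  0.61 -0.5 ] F [-0.2 -0.5  0.4] w -0.01
t: 49.9
eef_pos: [0.4455, -0.0159, 0.0642]
tool_rot: [0.001, 0.733, 0.68, -0.0]
contact_force: [-8.8, -1.0, 30.6]
gripper_width: 0.004
t 49.9 p [445.5 -15.9  64.2] yaw 85.7 tilt [ 0.  -0.1] q [ 0.32  0.41 -0.5   2.2   0.34  0.61 -0.5 ] F [-8.8 -1.  30.6] w 0.00
```

The lid sits hard at 64 mm with 30 N on it, so it is closed. Lifting away and making the final checks.

```bash
python3 -m crank '[{"jaw":0,"x":0,"y":0,"z":-30,"ax":0,"ay":0,"az":0},{"jaw":0,"x":0,"y":0,"z":-60,"ax":0,"ay":0,"az":0},{"jaw":0,"x":0,"y":0,"z":-60,"ax":0,"ay":0,"az":0},{"jaw":0,"x":-50,"y":0,"z":-60,"ax":0,"ay":0,"az":0},{"jaw":0,"x":-55,"y":0,"z":0,"ax":0,"ay":0,"az":0},{"jaw":0,"x":-55,"y":0,"z":0,"ax":0,"ay":0,"az":0},{"jaw":0,"x":0,"y":0,"z":0,"ax":0,"ay":0,"az":0},{"jaw":0,"x":0,"y":0,"z":0,"ax":0,"ay":0,"az":0}]'
python3 - <<'E'
from h import *
pose()
im,d,c=shot('wrist','w20');P=pts(d,c)
m=(d>0)&(P[...,2]>.052)&(P[...,2]<.1)&(P[...,0]>.43)&(P[...,0]<.55)&(abs(P[...,1]+.02)<.09);q=P[m]
k=np.linalg.lstsq(np.c_[q[:,:2],np.ones(m.sum())],q[:,2],rcond=None)[0];print(m.sum(),'lid tilt deg',np.degrees(k[:2]).round(2),'z',np.median(q[:,2]))
it,dt,ct=shot('top','top4');Q=pts(dt,ct)
areas(Q,dt,[('se',.005,.012,.25,.65,.31,.362),('rail',.037,.046,.3,.6,.36,.42),('puck',.05,.06,.6,.75,-.35,.2),('red/blue',.036,.05,.25,.75,-.6,-.2)],30)
E
```

```text
t: 50.9
eef_pos: [0.4339, -0.1649, 0.2601]
tool_rot: [-0.0, 0.733, 0.68, 0.0]
contact_force: [0.0, -0.1, -0.3]
gripper_width: 0.0
t 50.9 p [ 433.9 -164.9  260.1] yaw 85.7 tilt [-0.  0.] q [ 0.68  0.13 -0.49  1.98  0.07  1.05  0.09] F [ 0.  -0.1 -0.3] w 0.00
12555 lid tilt deg [0.01 0.06] z 0.06534237382971782
se [132. 226.] 639 [457.9 346.5] [310.9  43.3] 2.4 0.0087
rail [116. 218.] 879 [454.3 386.4] [240.2  44. ] 4.5 0.0411
puck [339. 133.] 132 [ 713.  -311.7] [41.2 44.2] 46.6 0.0556
puck [199. 146.] 144 [677.3 129.6] [44.3 40.9] 32.4 0.056
puck [303. 144.] 132 [ 678.4 -194.6] [41.3 41.6] 87.9 0.0556
red/blue [397. 139.] 65 [ 693.3 -495.9] [24.5 28.5] 32.2 0.044
red/blue [398. 272.] 69 [ 277.5 -465.5] [25.6 25.9] 72.4 0.0448
```

View pics/top4.png

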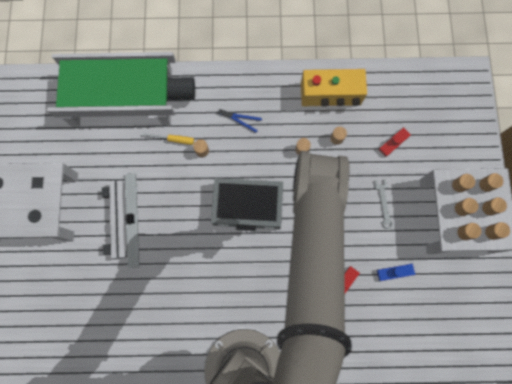

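The lid is closed flat (tilt 0.0°) and the bystanders are where they were. The top-view straightedge reading (yaw 2.4°) disagrees with the earlier wrist reading, so I'll take one closer look in case it was knocked.

```bash
python3 -m crank '[{"jaw":0,"x":55,"y":0,"z":0,"ax":0,"ay":0,"az":0},{"jaw":0,"x":55,"y":0,"z":0,"ax":0,"ay":0,"az":0},{"jaw":0,"x":55,"y":0,"z":0,"ax":0,"ay":0,"az":0},{"jaw":0,"x":55,"y":0,"z":0,"ax":0,"ay":0,"az":0},{"jaw":0,"x":55,"y":0,"z":0,"ax":0,"ay":0,"az":0},{"jaw":0,"x":55,"y":0,"z":0,"ax":0,"ay":0,"az":0},{"jaw":0,"x":55,"y":0,"z":0,"ax":0,"ay":0,"az":0},{"jaw":0,"x":0,"y":0,"z":0,"ax":0,"ay":0,"az":0},{"jaw":0,"x":0,"y":0,"z":0,"ax":0,"ay":0,"az":0}]'
python3 - <<'E'
from h import *
pose()
im,d,c=shot('wrist','w21');P=pts(d,c)
areas(P,d,[('rail',.0385,.046,.2,.7,.3,.5),('se',.004,.012,.2,.8,.2,.372),('grip',.030,.038,.4,.5,.3,.362)])
E
```

```text
t: 52.12
eef_pos: [0.4621, 0.2188, 0.2599]
tool_rot: [0.0, 0.732, 0.681, -0.0]
contact_force: [0.6, -0.2, -0.2]
gripper_width: -0.001
t 52.1 p [462.1 218.8 259.9] yaw 85.8 tilt [-0. -0.] q [ 0.1   0.26 -0.77  1.87  0.21  1.09 -0.83] F [ 0.6 -0.2 -0.2] w -0.00
rail [214.  13.] 4994 [450.5 369.3] [ 38.5 240.3] 85.9 0.04
se [248.  45.] 7439 [453.  348.8] [299.9  35.6] 4.2 0.0079
grip [246.  42.] 519 [453.  348.7] [29.9 20.4] 4.2 0.0356
```

The straightedge is in place: (453.0, 348.8), yaw 4.2°, and the flush target was (454, 348.6). Handing in.

```bash
python3 -c "from station import ticket; print(ticket.hand_in())"
```

```text
the job is handed in; nothing more can be done
None
```

The job is done and handed in at about 52 s on the robot's clock; no verdict is reported. Three aluminium bars were on the bench, and all three are in the case, each flat in its own lane with the knob up.

**Rim check:** The knob tops measured about 49.6–49.9 mm, below the 56 mm rim. The straightedge lay on the rim, released for well over a second. Its top was at 63.9 mm with no tilt along its length.

**Straightedge put back:** It is flat against the profile, at 4.2° like the profile and within 1.5 mm of midway along it. The last top-camera reading gave 2.4° instead. I took that as noise, because a closer wrist-camera measurement confirmed 4.2°. I could not view that last picture because the viewer limit was reached, so this rests on the numbers.

**Lid:** It is closed flat, with tilt under 0.1°, and I pressed it down with 30 N. On the first push the lid tab caught under the finger linkage with about 16 N. I backed off and closed it with the fingertips.

**Other things on the bench:** In the last top view the pucks, tools and look-alikes are where they were at the start. One red look-alike was partly hidden behind the arm in that view. I never reached for it.

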